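# Clear out the cleaning caddy under the stairs

## Robot

A 6-joint arm with a two-finger parallel gripper is mounted at the origin on the work surface. World frame = base frame: x ahead of the robot, y to its left, z up, the work surface at z = 0. Lengths are in m, angles in degrees, forces in N, time in s.
With the tool pointing down it reaches from about 0.275 to 0.975 m from the base axis. Payload 8.4 kg.
Tool frame: the origin (TCP) lies midway between the tips of the shut fingers; the grasp point (between the pads) lies 19 mm behind it; z points along the fingers, y is the line along which they close (so a half turn about z gives the same grasp; the last joint's range is limited). The gripper opens to 92 mm and grips with 3 to 60 N. Pads are 20 mm wide; open, the fingers measure 128 mm over their backs; the gripper's body (75 mm by 189 mm) begins 69 mm behind the grasp point.
Start: joints at [70.164, 20.225, 93.587, -0, 66.188, -0.138], TCP at [0.211, 0.588, 0.215] pointing down, gripper open.
Joint ranges: [-150.9, 150.9], [-52.94, 120.26], [3.33, 152.33], [-74.26, 254.26], [0, 154.13], [-172.89, 172.89]. Speed limits (degrees/s): [127.2, 127.2, 159.86, 180, 180, 180].

## Interface

Orientations are given as [roll, pitch, yaw] about the fixed x, y, z axes, in that order (R = Rz(yaw) Ry(pitch) Rx(roll)).
In Python, from cell import arm gives the robot as it stands. The module is installed in compiled form; this text tells all that it offers.
- The arm moves only by the tool servo_tool, never from a script. Its argument "motion" is a list of rows, each a list of 3 entries, a list of its own where there are three numbers: the shift along the tool's x, y, z in units of 10 cm (1.0 is 10 cm), then the turn, a rotation vector about the tool's x, y, z in units of 30 degrees (1.0 is 30 degrees), then the closure, from -1 (fully open) to 1 (shut). In form: [[[dx, dy, dz], [wx, wy, wz], gripper], ...]. A call has 1 to 10 rows; each row shifts and turns the commanded pose from where the row before left it, along the tool's axes as they then stand; what a row does not reach is not made up. A row lasts 1/10 s, in which the tool goes at most 50 mm and 8.59 degrees, less where a joint would pass 70% of its speed; a pose out of reach is approached as far as the arm can. A call with a number of a shift or a turn outside -1 to 1 is refused whole. A call with a gripper value outside its range is refused whole. The fingers move at their own pace and stop on an object; the grip force is fixed at half the most. Time passes only in rows, so rows that do not move let the fingers close. It gives the time, the measured TCP pose, the force, the opening and the grip force at its end, in the units of the state.
- arm.sense(): the state, without advancing time (a new reading comes with each control period).
- arm.grab_frame(name): name is "scene" or "top"; returns the picture (400x640x3 uint8, red, green, blue); there is no depth.
- arm.get_calibration(name): a dict with "fx", "fy", "cx", "cy" (pixels), "rvec" (rotation vector, rad) and "tvec" (3), from world to camera coordinates, as OpenCV has them. Camera axes: x right, y down, z forward; pixel columns grow to the right and rows downward; lengths in m; the calibration is good to about 2 mm. A picture is of the moment at which its call begins. get_calibration takes no time and is no camera call.
- arm.finish_job(): hands the job in; it is judged then, once.
The state is a dict: "time": time; "q": joint angles; "joint_velocities": joint speeds; "tau": joint torques, N m; "eef_pos": TCP position; "ee_rot": TCP orientation; "wrist_force": force on the tool from outside, world axes, zero at the start; "moment": the same for the moment, N m; "finger_gap": finger opening in m; "grasp_force": force on a finger pad.
Only numpy, scipy, OpenCV 4.12 (cv2) and the standard library are available. Lean on these libraries where they do the work, as an engineer would, in place of code of your own. Each camera call takes 0.05 s, during which the arm holds its last target. There are 200 camera calls.

## Task

The cleaning caddy has become a dumping ground: sort what is in it and what lies about on the shelf. Pull the tilt-out recycling bin open by its handle and drop the empty packaging (bottle and drinks carton) into its bucket, put every clothes peg in the ceramic dish, lay the brushes flat in the caddy's long bay, and leave the bin pushed fully shut. Keep the spray bottle and the torch standing where they are.

Things in the scene. Friction and masses are not known exactly. Their poses are not given: they have to be found in the camera images.
- caddy: Black plastic cleaning caddy, 246 mm (its x) by 310 mm (y), walls 46 mm high, walls and floor 4 mm thick; it does not move. Origin: centre of its underside. The -x side (nearer the robot) is one long bay; the +x side has three cells, inside 112 mm (x) by 98 mm (y), centred at x = 63, y = -102, 0 and 102 mm, 40 mm walls between. Handle folded down outside.
- long_bay (a point): Centre of the caddy's long bay, on its floor's upper face (the caddy's x = -58, z = 4 mm); axes as the caddy's. The bay is 122 mm (x) by 302 mm (y) inside, open on top, and is where brushes belong.
- bin: Shell of the grey tilt-out recycling bin, fixed to the shelf: 226 mm wide (y), 180 mm deep (x), 262 mm high. Origin: middle of its bottom front edge; x points from the front to the back, its front faces roughly towards the robot. z up.
- bucket (a joint): Tilt of the bin's bucket in rad: 0 shut, 0.60 fully open against its stop. It hinges on its bottom front edge, so that its top comes out forwards (to the bin's -x) and down. Less than about 0.1 rad open it falls shut by its own weight; fully open it stays where it is left. It takes 1 to 4 N at the handle to move it.
- bucket_hinge (a point): Middle of the bucket's hinge line, 10 mm above the shelf; axes turn with the bucket (at joint 0 as the bin's). In mm in these axes: white front panel 214 wide, outer face at x = -10, top edge at z = 242; inside the bucket x = 0 to 145, y = -93 to 93, floor at z = 5, side and back walls up to z = 190.
- bucket_handle (a point): Middle of the bucket's handle: an aluminium bar 10 to 12 mm thick and 110 mm long, along y, 35 mm in front of the panel and 6 mm below its top edge; in the hinge axes at x = -45, z = 236 mm. Can be pinched from above, one finger between bar and panel.
- bucket_mouth (a point): Middle of the bucket's opening, in the hinge axes at x = 72, z = 200 mm; when fully open it stands clear in front of the shell, mouth about 145 by 186 mm.
- dish: Round white ceramic dish for the pegs, loose, 0.45 kg: 152 mm across the rim, 45 mm high, 5 mm walls sloping in to a smaller foot. Origin: centre of its underside, z up.
- sweep_brush: Wooden-backed hand brush, always present: 180 (x) by 52 (y) by 44 mm (z); wooden back 18 mm thick on top, stiff tufts 26 mm long below (44 mm wide, rigid). Origin at its centre, z up out of the back. Starts on the shelf left of the caddy.
- nail_brush: Wooden-backed nail brush: 84 (x) by 38 (y) by 34 mm (z), wooden back 15 mm thick on top, rigid tufts below. Origin at its centre. May be absent.
- bottle: Empty white plastic bottle with a grey cap, always present, lying on its narrow side: 150 mm long (x, cap towards +x), 38 (y) by 46 mm (z), body 116 mm long from x = -75 to +41 mm, cap 29 mm across. Origin at the middle of its length. Empty packaging.
- carton: Empty paper drinks brick with a brown card band and a small white cap at +x: 112 (x) by 38 (y) by 48 mm (z). Origin at its centre. Empty packaging. May be absent.
- peg1: Grey plastic clothes peg, lying on its side: 84 (x) by 22 (y) by 12 mm (z), two legs with a steel spring, rigid. Origin at its centre. May be absent.
- peg2: Clothes peg, same as peg1. May be absent.
- peg3: Clothes peg, same as peg1; starts on the shelf near the dish. May be absent.
- spray_bottle: Clear trigger spray bottle standing on the shelf beyond the caddy, 74 mm across, 221 mm high. Bystander: in use, stays where it stands. Origin: centre of its underside.
- torch: Black torch standing on its head beyond the caddy, 54 mm across, 150 mm high. Bystander: stays where it stands. Origin: centre of its underside.
Not all that is in view belongs to the job. What is shaped like the peg1 but orange or red is not meant.

How it is judged (in metres and radians):
On the way, in this order (a step that is already met when the one before it is completed fails the run):
1. the bin's bucket is pulled open (value of joint bucket above 0.3 rad), for 0.2 s.
2. all the empty packaging is in the bucket (x of bottle in the frame of bucket_hinge between -0.002 and 0.148 m and y of bottle in the frame of bucket_hinge between -0.098 and 0.098 m and z of bottle in the frame of bucket_hinge between 0 and 0.2 m and x of carton in the frame of bucket_hinge between -0.002 and 0.148 m and y of carton in the frame of bucket_hinge between -0.098 and 0.098 m and z of carton in the frame of bucket_hinge between 0 and 0.2 m), for 0.2 s.
At the end, for the whole second after the job is handed in: Bottle and carton inside the bucket, bucket shut within 0.05 rad; each peg within 66 mm of the dish's centre and under 65 mm up, dish upright; both brushes level within 0.35 rad in the long bay, centres under 45 mm (sweep brush) and 75 mm (nail brush) above its floor; all at rest (all of step 2 and linear speed of each of bottle, carton, peg1, peg2, peg3, sweep_brush, nail_brush below 0.03 m/s and horizontal distance between each of peg1, peg2, peg3 and dish below 0.066 m and z of peg1 in the frame of dish between 0 and 0.065 m and z of peg2 in the frame of dish between 0 and 0.065 m and z of peg3 in the frame of dish between 0 and 0.065 m and x of sweep_brush in the frame of long_bay between -0.055 and 0.055 m and y of sweep_brush in the frame of long_bay between -0.145 and 0.145 m and z of sweep_brush in the frame of long_bay between 0 and 0.045 m and angle between sweep_brush's own x axis and vertical between 1.22 and 1.92 rad and x of nail_brush in the frame of long_bay between -0.055 and 0.055 m and y of nail_brush in the frame of long_bay between -0.145 and 0.145 m and z of nail_brush in the frame of long_bay between 0 and 0.075 m and angle between nail_brush's own x axis and vertical between 1.22 and 1.92 rad and value of joint bucket below 0.05 rad and angle between dish's own z axis and vertical below 0.2 rad); the robot touches nothing.
It fails at once if the spray bottle is knocked over or shifted more than 50 mm (angle between spray_bottle's own z axis and vertical above 0.6 rad or distance of spray_bottle from where it was at the start of the episode above 0.05 m).
It fails at once if the torch is knocked over or shifted more than 50 mm (angle between torch's own z axis and vertical above 0.6 rad or distance of torch from where it was at the start of the episode above 0.05 m).
Of carton, nail_brush, peg1, peg2, peg3 only 3 to 5 are there at a start; the rules pass over those that are not, and their reading is None.
At some moment in a run one of sweep_brush, dish may be knocked a few centimetres aside while the robot is not near it.
Once in a run the grip may slacken for a moment while it holds something.
It also fails if it takes over 210 s, if anything falls off the work surface, if the arm or the gripper's body presses on something with over 40 N, if the wrist force passes 120 N, or if a joint passes its speed limit or range.

## Working session

There is one attempt and no reset: what is moved stays moved. The work goes in short steps, Python scripts to look and compute and a tool call to move; the robot and the scene stay as the last step left them, time stands still between calls to the robot, and variables do not carry over. Pictures are saved under pics/ and viewed, at most 14 in all, crops included, and the job is handed in when it is done.

Besides the shell and the picture viewer there is one more tool, called after "Request:" as name(argument=value, ...) on one line, values as JSON. servo_tool: Moves the arm, as the interface text tells. Shifts and turns lie within -1 to 1; 1 stands for 10 cm of shift or 30 degrees of turn. Its arguments: {"type":"object","properties":{"motion":{"type":"array","items":{"type":"array"}}},"required":["motion"]}

```bash
mkdir -p pics
cat > h.py <<'E'
import numpy as np, cv2
from cell import arm
def cal(n):
    c=arm.get_calibration(n); K=np.array([[c['fx'],0,c['cx']],[0,c['fy'],c['cy']],[0,0,1.]])
    R=cv2.Rodrigues(np.array(c['rvec'],float))[0]; return K,R,np.array(c['tvec'],float).ravel()
def ray(n,u,v):
    K,R,t=cal(n); d=R.T@np.linalg.solve(K,[u,v,1.]); return -R.T@t,d
def onz(n,u,v,z):
    o,d=ray(n,u,v); return o+d*(z-o[2])/d[2]
def two(a,b):
    (o1,d1),(o2,d2)=ray('top',*a),ray('scene',*b)
    s=np.linalg.lstsq(np.c_[d1,-d2],o2-o1,rcond=None)[0]; p,q=o1+d1*s[0],o2+d2*s[1]
    return (p+q)/2,np.linalg.norm(p-q)
def proj(n,p):
    K,R,t=cal(n); q=K@(R@np.array(p,float)+t); return q[:2]/q[2]
def snap(n,f):
    im=arm.grab_frame(n); cv2.imwrite('pics/'+f,cv2.cvtColor(im,cv2.COLOR_RGB2BGR)); return im
E
python3 - <<'E'
from h import *
for n in('top','scene'):
    snap(n,n+'0.png'); K,R,t=cal(n); print(n,K[0,0],-R.T@t,R[2])
s=arm.sense(); print(s)
E
```

```text
top 489.0692279599123 [ 0.38677441 -0.02645525  1.66109071] [ 0.13857213 -0.01049771 -0.99029671]
scene 459.720291075358 [1.35470822 0.2755161  1.09073485] [-0.61032569 -0.24506321 -0.7532905 ]
{'time': 0.1, 'q': array([ 7.01665472e+01,  2.02595907e+01,  9.36251463e+01, -8.83521450e-04,
        6.61883620e+01, -1.37793087e-01]), 'joint_velocities': array([-0.0946378 , -0.01299946, -0.1203394 ,  0.03074583,  0.04815345,
       -0.05511629]), 'tau': array([ 2.03984375e-03, -5.94905341e+01, -3.34925902e+01,  7.01309158e-02,
        1.83467794e-02, -2.45495400e-06]), 'eef_pos': array([0.21049296, 0.58800344, 0.21392461]), 'ee_rot': array([-1.79926899e+02,  6.32057248e-04,  1.60304698e+02]), 'wrist_force': array([-0.29426758, -0.02358439,  0.08186527]), 'moment': array([-0.00318585,  0.02620874,  0.01358905]), 'grasp_force': 0.0, 'finger_gap': 0.09169573289796648}
```

View pics/top0.png

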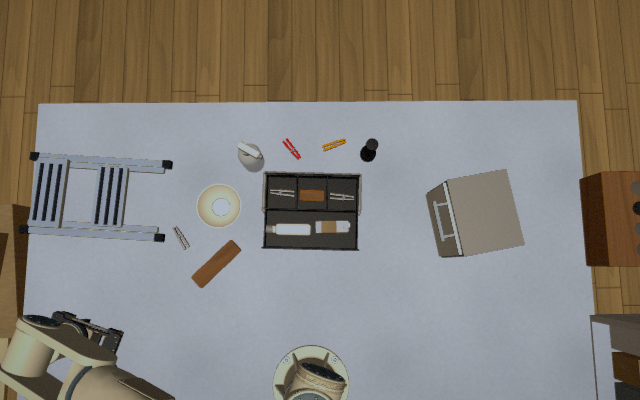

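View pics/scene0.png

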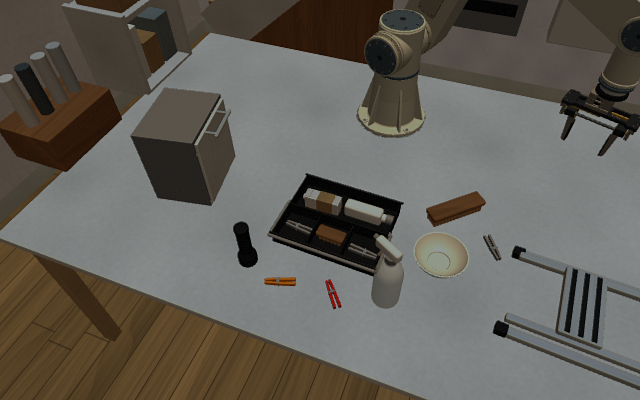

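The top view (up = +x, left = +y) shows:
- bottle (291,229)
- carton (332,227)
- grey pegs (283,192), (342,196) and (181,237)
- nail brush (312,195)
- sweep brush (216,264)
- dish (219,206)
- bin handle (442,221)
- spray bottle (250,155) and torch (369,150)

Possible mix-ups:
- The red peg (291,149) and orange peg (334,145) are peg-shaped but excluded by colour.
- The white spray head (249,150) could pass for the bottle.

My choice is the white object with the grey cap in the long bay for the bottle, and the three grey pegs.

Run:
```python
from h import *
im=cv2.imread('pics/top0.png')
a=cv2.resize(im[165:255,255:370],None,fx=5,fy=5,interpolation=cv2.INTER_CUBIC)
b=cv2.resize(im[165:265,420:530],None,fx=2,fy=2); 
c=np.zeros((600,800,3),np.uint8); c[:450,:575]=a; c[:200,575:795]=b
d=cv2.resize(im[180:300,165:245],None,fx=2.7,fy=2.7); c[210:210+d.shape[0],575:575+d.shape[1]]=d
cv2.imwrite('pics/crop1.png',c)
hsv=cv2.cvtColor(im,cv2.COLOR_BGR2HSV)
# corners of caddy rim
for n,(u,v),z in [('c tl',(264,172),.046),('c tr',(361,174),.046),('c bl',(263,249),.046),('c br',(358,250),.046),('bin fl',(428,192),.25)]:
    print(n,onz('top',u,v,z).round(3))
def blob(mask,roi,z,n):
    x0,y0,x1,y1=roi; m=np.zeros_like(mask); m[y0:y1,x0:x1]=mask[y0:y1,x0:x1]
    cs=cv2.findContours(m,0,2)[0]; c=max(cs,key=cv2.contourArea)
    P=np.array([onz('top',*p[0],z)[:2] for p in c],np.float32)
    r=cv2.minAreaRect(P); bx=cv2.boxPoints(r); e=[bx[1]-bx[0],bx[2]-bx[1]]; e=max(e,key=np.linalg.norm)
    print(n,np.round(r[0],3),np.round(r[1],3),'long axis deg',round(float(np.degrees(np.arctan2(e[1],e[0]))),1))
H,S,V=cv2.split(hsv)
brown=((H<20)&(S>90)).astype(np.uint8)
blob(brown,(185,232,250,295),.035,'sweep')
blob(brown,(298,186,327,204),.036,'nail')
blob((V>110).astype(np.uint8),(266,215,313,240),.027,'bottle')
blob((V>70).astype(np.uint8),(313,215,356,240),.05,'carton')
blob((V>70).astype(np.uint8),(269,182,296,203),.014,'pegL')
blob((V>70).astype(np.uint8),(328,184,356,205),.014,'pegR')
g=cv2.cvtColor(im,cv2.COLOR_BGR2GRAY)
blob((abs(g.astype(int)-np.median(g[220:255,165:195]))>25).astype(np.uint8),(166,220,195,255),.008,'peg3')
blob(((S>25)&(V>150)&(H<30)).astype(np.uint8),(190,178,246,232),.042,'dish')
```

```text
c tl [0.694 0.152 0.046]
c tr [ 0.684 -0.173  0.046]
c bl [0.437 0.154 0.046]
c br [ 0.431 -0.158  0.046]
bin fl [ 0.592 -0.349  0.25 ]
sweep [0.392 0.31 ] [0.05  0.178] long axis deg -46.3
nail [ 0.616 -0.006] [0.086 0.039] long axis deg 85.7
bottle [0.503 0.073] [0.147 0.033] long axis deg 89.5
carton [ 0.508 -0.075] [0.116 0.043] long axis deg 89.5
pegL [0.63  0.094] [0.084 0.023] long axis deg 83.8
pegR [ 0.612 -0.107] [0.081 0.021] long axis deg 82.3
peg3 [0.481 0.436] [0.086 0.025] long axis deg 30.8
dish [0.583 0.303] [0.138 0.136] long axis deg 0.8
```

View pics/crop1.png

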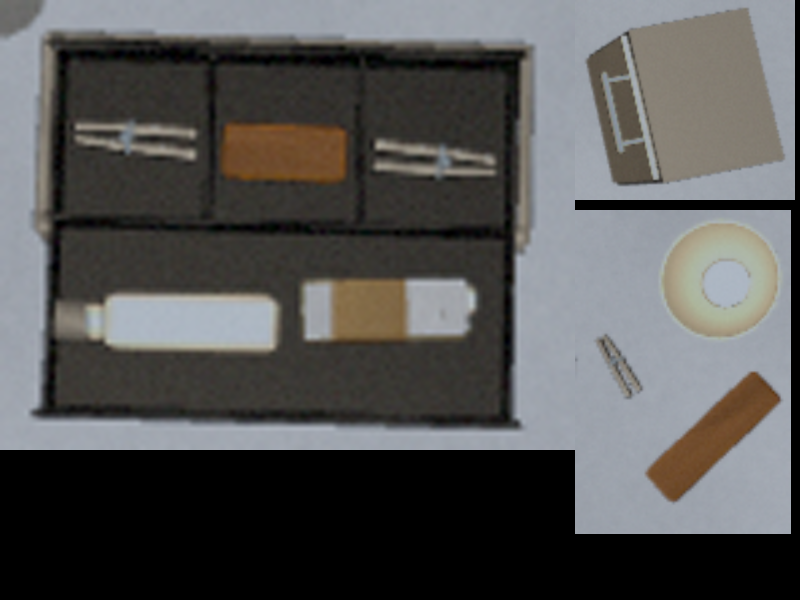

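The crop confirms the bottle with its grey cap on the left (+y), the carton, the nail brush and two grey pegs in the caddy. The bin's front, with the bar at about (434–443, 201–241), faces mostly +y.

Run:
```python
from h import *
f=lambda x,y:(420+(x-575)/2,165+y/2)
print('bar',onz('top',*f(606,74),.246),onz('top',*f(621,151),.246))
print('panel',onz('top',*f(625,35),.252),onz('top',*f(659,182),.252))
print('shell back',onz('top',*f(748,9),.262),onz('top',*f(784,159),.262))
for n in('top','scene'):
    im=cv2.imread(f'pics/{n}0.png')
    s=im[165:265,420:530] if n=='top' else im[80:210,125:245]
    s=cv2.resize(s,None,fx=(3.6 if n=='top' else 3.3),fy=(3.6 if n=='top' else 3.3),interpolation=cv2.INTER_CUBIC)
    c=np.zeros((600,800,3),np.uint8) if n=='top' else c
    x=0 if n=='top' else 400
    c[:s.shape[0],x:x+s.shape[1]]=s
cv2.imwrite('pics/crop2.png',c)
```

```text
bar [ 0.5625014  -0.37118273  0.246     ] [ 0.45017035 -0.38821951  0.246     ]
panel [ 0.61902341 -0.39999458  0.252     ] [ 0.40510458 -0.4393393   0.252     ]
shell back [ 0.65436353 -0.57910073  0.262     ] [ 0.43587707 -0.61721069  0.262     ]
```

View pics/crop2.png

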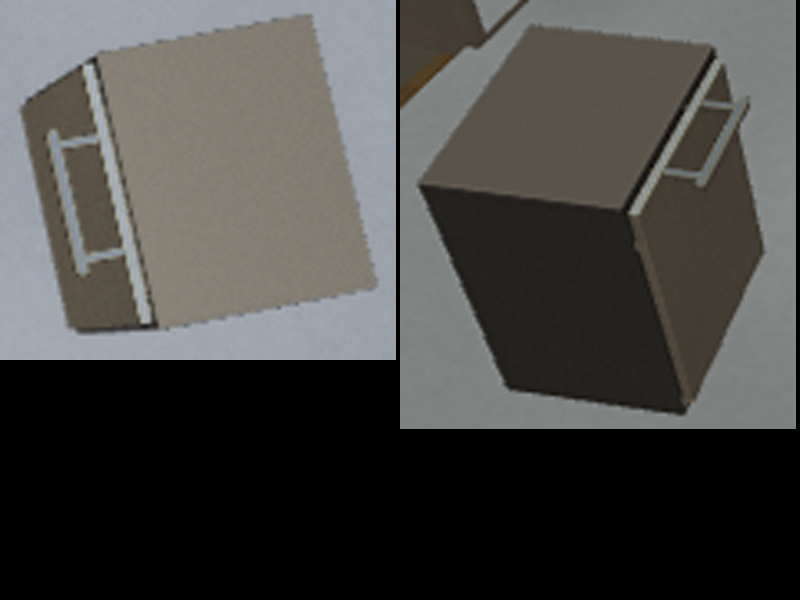

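```bash
cat >> h.py <<'E'
from scipy.spatial.transform import Rotation as Ro
def plan(x,y,z,yaw):
    "turn first (wz total, units of 30 deg), then shift in the turned tool axes, units of 10 cm"
    s=arm.sense(); R0=Ro.from_euler('xyz',s['ee_rot'],degrees=True)
    R1=Ro.from_euler('xyz',[180,0,yaw],degrees=True)
    w=(R0.inv()*R1).as_rotvec(degrees=True)/30
    d=R1.inv().apply(np.array([x,y,z])-s['eef_pos'])/.1
    print(f't={s["time"]:.1f} turn {w.round(3)} shift {d.round(3)} gap {s["finger_gap"]*1e3:.0f}')
E
python3 - <<'E'
from h import *
plan(.506,-.380,.33,10)
print('torch',onz('scene',247,262,0),'spray',onz('scene',386,302,0))
print(two((369,144),(241,225)),two((248,150),(388,248)))
E
```

```text
t=0.1 turn [-1.00e-03  3.00e-03  5.01e+00] shift [ 1.229 10.046 -1.161] gap 92
torch [ 0.77202875 -0.19677746  0.        ] spray [0.75312913 0.20283646 0.        ]
(array([ 0.76070562, -0.1926386 ,  0.15770528]), np.float64(0.005196576443857776)) (array([0.73150531, 0.18274352, 0.20715997]), np.float64(0.0013231259293446083))
```

Request:
servo_tool(motion=[[[0, 0, -0.3], [0, 0, 0.25], -1], [[0, 0, -0.3], [0, 0, 0.25], -1], [[0, 0, -0.3], [0, 0, 0.25], -1], [[0, 0, -0.26], [0, 0, 0.25], -1], [[0, 0, 0], [0, 0, 0.25], 0], [[0, 0, 0], [0, 0, 0.25], 0], [[0, 0, 0], [0, 0, 0.25], 0], [[0, 0, 0], [0, 0, 0.25], 0], [[0, 0, 0], [0, 0, 0.25], 0], [[0, 0, 0], [0, 0, 0.25], 0]])

```text
time: 1.1
eef_pos: [0.2106, 0.5882, 0.3301]
ee_rot: [-180.0, 0.1, 85.0]
wrist_force: [-0.0, 0.4, -0.2]
finger_gap: 0.0471
grasp_force: 0.0
```

Request:
servo_tool(motion=[[[0, 0, 0], [0, 0, 0.25], 0.3], [[0, 0, 0], [0, 0, 0.25], 0.3], [[0, 0, 0], [0, 0, 0.25], 0.3], [[0, 0, 0], [0, 0, 0.25], 0.3], [[0, 0, 0], [0, 0, 0.25], 0.3], [[0, 0, 0], [0, 0, 0.25], 0.3], [[0, 0, 0], [0, 0, 0.25], 0.3], [[0, 0, 0], [0, 0, 0.25], 0.3], [[0, 0, 0], [0, 0, 0.25], 0.3], [[0, 0, 0], [0, 0, 0.25], 0.3]])

```text
time: 2.1
eef_pos: [0.2106, 0.5882, 0.3301]
ee_rot: [180.0, 0.0, 10.0]
wrist_force: [-0.5, -0.8, -0.2]
finger_gap: 0.0327
grasp_force: 0.0
```

Request:
servo_tool(motion=[[[0.05, 0.4, 0], [0, 0, 0], 0.3], [[0.05, 0.4, 0], [0, 0, 0], 0.3], [[0.05, 0.4, 0], [0, 0, 0], 0.3], [[0.05, 0.4, 0], [0, 0, 0], 0.3], [[0.05, 0.4, 0], [0, 0, 0], 0.3], [[0.05, 0.4, 0], [0, 0, 0], 0.3], [[0.05, 0.4, 0], [0, 0, 0], 0.3], [[0.05, 0.4, 0], [0, 0, 0], 0.3], [[0.05, 0.4, 0], [0, 0, 0], 0.3], [[0.05, 0.4, 0], [0, 0, 0], 0.3]])

```text
time: 3.1
eef_pos: [0.3313, 0.2022, 0.3305]
ee_rot: [180.0, -0.0, 10.3]
wrist_force: [1.0, -0.6, 0.3]
finger_gap: 0.0325
grasp_force: 0.0
```

Request:
servo_tool(motion=[[[0.05, 0.4, 0], [0, 0, 0], 0.3], [[0.05, 0.4, 0], [0, 0, 0], 0.3], [[0.05, 0.4, 0], [0, 0, 0], 0.3], [[0.05, 0.4, 0], [0, 0, 0], 0.3], [[0.05, 0.4, 0], [0, 0, 0], 0.3], [[0.05, 0.4, 0], [0, 0, 0], 0.3], [[0.05, 0.4, 0], [0, 0, 0], 0.3], [[0.05, 0.4, 0], [0, 0, 0], 0.3], [[0.05, 0.4, 0], [0, 0, 0], 0.3], [[0.05, 0.4, 0], [0, 0, 0], 0.3]])

```text
time: 4.1
eef_pos: [0.4521, -0.1825, 0.3304]
ee_rot: [-180.0, 0.0, 10.3]
wrist_force: [0.4, 0.5, -0.1]
finger_gap: 0.0322
grasp_force: 0.0
```

Run:
```python
from h import *
plan(.506,-.380,.33,10); plan(.506,-.380,.227,10)
```

```text
t=4.1 turn [-0.     0.     0.009] shift [0.188 2.038 0.004] gap 32
t=4.1 turn [-0.     0.     0.009] shift [0.188 2.038 1.034] gap 32
```

Request:
servo_tool(motion=[[[0.04, 0.4, 0], [0, 0, 0], 0.3], [[0.04, 0.4, 0], [0, 0, 0], 0.3], [[0.04, 0.4, 0], [0, 0, 0], 0.3], [[0.04, 0.4, 0], [0, 0, 0], 0.3], [[0.03, 0.39, 0], [0, 0, 0], 0.3], [[0, 0, 0], [0, 0, 0], 0.3]])

```text
time: 4.7
eef_pos: [0.5066, -0.3769, 0.3292]
ee_rot: [180.0, 0.1, 10.2]
wrist_force: [0.5, 0.2, -1.2]
finger_gap: 0.0322
grasp_force: 0.0
```

Run:
```python
from h import *
plan(.506,-.380,.227,10)
a=snap('top','t1.png');b=snap('scene','s1.png')
c=np.zeros((600,800,3),np.uint8)
c[:450,:400]=cv2.resize(a[150:285,400:520],(400,450));c[:450,400:]=cv2.resize(b[60:195,150:270],(400,450))
cv2.imwrite('pics/crop3.png',c[:,:,::-1])
```

```text
t=4.7 turn [0.001 0.002 0.005] shift [-0.012  0.029  1.022] gap 32
```

View pics/crop3.png

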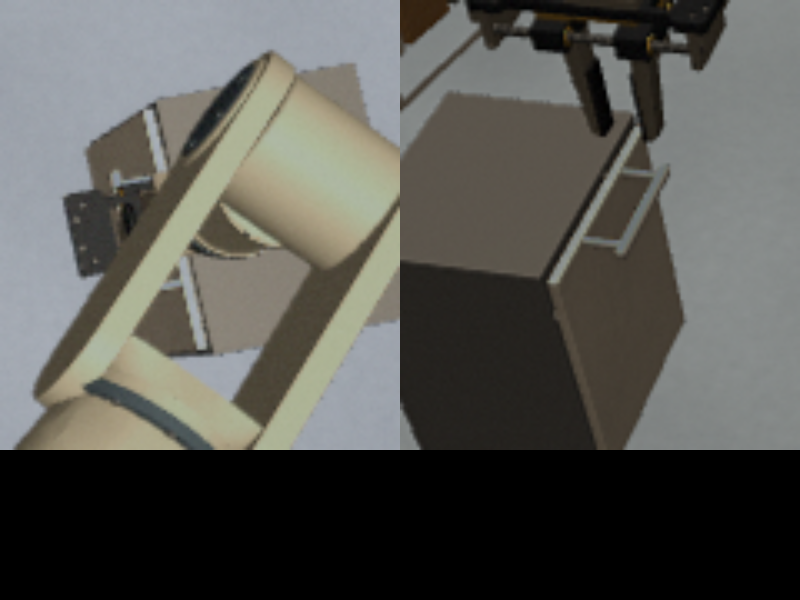

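The picture shows the open fingers above the panel top, with the bar in front of it at scene pixel (222,123). I'll check the bar by casting rays from both views.

Run:
```python
from h import *
print(two((439,220.9),(222.6,123)), proj('scene',(.506,-.38,.246)),proj('top',(.506,-.38,.246)))
```

```text
(array([ 0.50652865, -0.37815147,  0.24281105]), np.float64(0.0036457102342350397)) [221.2771568  121.78224489] [439.33720779 221.26017797]
```

Both views agree, so I descend around the bar with small moves.

Request:
servo_tool(motion=[[[0, -0.01, 0.2], [0, 0, 0], 0.3], [[0, -0.01, 0.2], [0, 0, 0], 0.3], [[0, 0, 0.2], [0, 0, 0], 0.3], [[0, 0, 0.2], [0, 0, 0], 0.3], [[0, 0, 0.2], [0, 0, 0], 0.3], [[0, 0, 0.02], [0, 0, 0], 0.3], [[0, 0, 0], [0, 0, 0], 0.3]])

```text
time: 5.5
eef_pos: [0.5059, -0.3701, 0.2288]
ee_rot: [-180.0, 0.0, 10.4]
wrist_force: [1.0, 0.7, -0.1]
finger_gap: 0.032
grasp_force: 0.0
```

Request:
servo_tool(motion=[[[0, -0.06, 0.01], [0, 0, 0], 0.3], [[0, -0.06, 0.01], [0, 0, 0], 0.3], [[0, -0.09, 0.02], [-0.08, 0, 0], 0.3], [[0, -0.09, 0.02], [-0.08, 0, 0], 0.3], [[0, 0, 0], [0, 0, 0], 0.3]])

```text
time: 6.0
eef_pos: [0.5003, -0.34, 0.2227]
ee_rot: [175.2, -0.0, 10.4]
wrist_force: [-0.5, -0.6, 0.4]
finger_gap: 0.0321
grasp_force: 0.0
```

Request:
servo_tool(motion=[[[0, -0.12, 0.025], [-0.1, 0, 0], 0.3], [[0, -0.12, 0.025], [-0.1, 0, 0], 0.3], [[0, -0.12, 0.025], [-0.1, 0, 0], 0.3], [[0, -0.12, 0.025], [-0.1, 0, 0], 0.3], [[0, -0.12, 0.025], [-0.1, 0, 0], 0.3], [[0, 0, 0], [0, 0, 0], 0.3]])

```text
time: 6.6
eef_pos: [0.4897, -0.2845, 0.1981]
ee_rot: [160.3, 0.1, 10.4]
wrist_force: [0.0, 0.4, -0.3]
finger_gap: 0.0322
grasp_force: 0.0
```

Run:
```python
from h import *
s=arm.sense();print(s['wrist_force'],s['q'])
b=snap('scene','s2.png');cv2.imwrite('pics/crop4.png',cv2.resize(b[60:210,120:280],None,fx=3,fy=3)[:,:,::-1])
```

```text
[ 0.0384931   0.38672905 -0.26894915] [-19.5805219   11.27364237 111.19514268 -22.61803345  49.74514916
  73.56458042]
```

View pics/crop4.png

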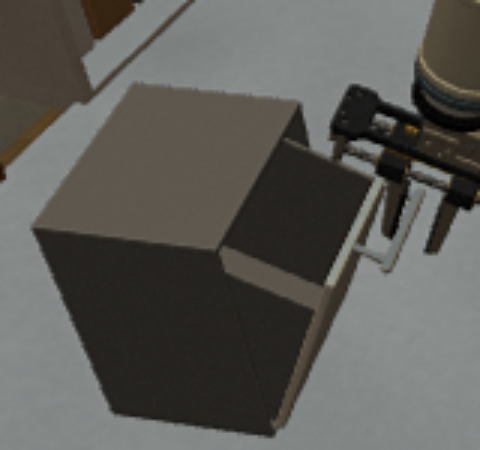

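The bucket is following, about 0.35 rad open, with the finger hooked behind the bar. I'll keep going to the stop.

Request:
servo_tool(motion=[[[0, -0.12, 0.025], [-0.1, 0, 0], 0.3], [[0, -0.12, 0.025], [-0.1, 0, 0], 0.3], [[0, -0.12, 0.025], [-0.1, 0, 0], 0.3], [[0, -0.1, 0.02], [-0.09, 0, 0], 0.3], [[0, 0, 0], [0, 0, 0], 0.3]])

```text
time: 7.15
eef_pos: [0.4833, -0.2484, 0.1706]
ee_rot: [148.6, 0.2, 10.3]
wrist_force: [-0.7, 0.1, 0.0]
finger_gap: 0.0325
grasp_force: 0.0
```

Request:
servo_tool(motion=[[[0, -0.05, 0.01], [-0.05, 0, 0], 0.3], [[0, -0.05, 0.01], [-0.05, 0, 0], 0.3]])

```text
time: 7.35
eef_pos: [0.4845, -0.2471, 0.1694]
ee_rot: [144.9, 0.1, 10.2]
wrist_force: [2.4, -45.4, 18.2]
finger_gap: 0.0323
grasp_force: 23.7
```

Request:
servo_tool(motion=[[[0, 0.08, 0], [0, 0, 0], 0.3], [[0, 0.02, 0], [0, 0, 0], 0.3], [[0, 0, 0], [0, 0, 0], 0.3]])

```text
time: 7.65
eef_pos: [0.4844, -0.2505, 0.1706]
ee_rot: [145.6, -0.1, 10.2]
wrist_force: [1.0, -0.2, -0.9]
finger_gap: 0.0321
grasp_force: 0.0
```

Request:
servo_tool(motion=[[[0, 0, -0.1], [0, 0, 0], 0.3], [[0, 0, -0.15], [0, 0, 0], 0.3], [[0, 0, -0.2], [0, 0, 0], 0.3], [[0, 0, -0.3], [0, 0, 0], 0.3], [[0, 0, -0.3], [0, 0, 0], 0.3], [[0, 0, -0.3], [0.2, 0, 0], 0.3], [[0, 0, -0.2], [0.25, 0, 0], -0.4], [[0, 0, 0], [0.25, 0, 0], -0.4], [[0, 0, 0], [0.25, 0, 0], -0.4], [[0, 0, 0], [0.22, 0, 0], -0.4]])

```text
time: 8.65
eef_pos: [0.4695, -0.1642, 0.3009]
ee_rot: [-179.1, -0.3, 10.4]
wrist_force: [0.2, -1.3, -0.9]
finger_gap: 0.0617
grasp_force: 0.0
```

Run:
```python
from h import *
plan(.503,.073,.15,91); plan(.503,.073,.012,91)
```

```text
t=8.7 turn [-0.019 -0.029 -2.685] shift [2.365 0.377 1.509] gap 62
t=8.7 turn [-0.019 -0.029 -2.685] shift [2.365 0.377 2.889] gap 62
```

Request:
servo_tool(motion=[[[0, 0, 0], [-0.02, -0.03, -0.25], -0.5], [[0, 0, 0], [0, 0, -0.25], -0.5], [[0, 0, 0], [0, 0, -0.25], -0.5], [[0, 0, 0], [0, 0, -0.25], -0.5], [[0, 0, 0], [0, 0, -0.25], -0.5], [[0, 0, 0], [0, 0, -0.25], -0.5], [[0, 0, 0], [0, 0, -0.25], -0.5], [[0, 0, 0], [0, 0, -0.25], -0.5], [[0, 0, 0], [0, 0, -0.25], -0.5], [[0, 0, 0], [0, 0, -0.25], -0.5]])

```text
time: 9.65
eef_pos: [0.4686, -0.164, 0.2993]
ee_rot: [-179.2, 0.2, 85.7]
wrist_force: [0.5, -0.3, -0.4]
finger_gap: 0.0688
grasp_force: 0.0
```

Request:
servo_tool(motion=[[[0.38, 0.06, 0], [0, 0, -0.18], -0.5], [[0.38, 0.06, 0], [0, 0, 0], -0.5], [[0.38, 0.06, 0], [0, 0, 0], -0.5], [[0.38, 0.06, 0.3], [0, 0, 0], -0.5], [[0.39, 0.07, 0.4], [0, 0, 0], -0.5], [[0.39, 0.07, 0.4], [0, 0, 0], -0.5], [[0, 0, 0.4], [0, 0, 0], -0.5], [[0, 0, 0], [0, 0, 0], -0.5]])

```text
time: 10.45
eef_pos: [0.5001, 0.0567, 0.1527]
ee_rot: [-178.7, 0.2, 90.9]
wrist_force: [-1.0, 0.5, -1.0]
finger_gap: 0.0686
grasp_force: 0.0
```

Run:
```python
from h import *
plan(.503,.066,.014,91)
```

```text
t=10.4 turn [-0.044  0.006 -0.004] shift [0.093 0.031 1.387] gap 69
```

Request:
servo_tool(motion=[[[0.09, 0.03, 0.3], [-0.04, 0, 0], -0.5], [[0, 0, 0.3], [0, 0, 0], -0.5], [[0, 0, 0.3], [0, 0, 0], -0.5], [[0, 0, 0.3], [0, 0, 0], -0.5], [[0, 0, 0.18], [0, 0, 0], -0.5], [[0, 0, 0], [0, 0, 0], 1], [[0, 0, 0], [0, 0, 0], 1], [[0, 0, 0], [0, 0, 0], 1], [[0, 0, 0], [0, 0, 0], 1], [[0, 0, 0], [0, 0, 0], 1]])

```text
time: 11.45
eef_pos: [0.5079, 0.0641, 0.0199]
ee_rot: [179.5, 0.2, 90.7]
wrist_force: [-1.0, -2.2, 7.7]
finger_gap: 0.0378
grasp_force: 29.7
```

Request:
servo_tool(motion=[[[0, 0, -0.2], [0, 0, 0], 1], [[0, 0, -0.4], [0, 0, 0], 1], [[0, 0, -0.4], [0, 0, 0], 1], [[0, 0, -0.4], [0, 0, 0], 1], [[0, 0, -0.4], [0, 0, 0], 1], [[0, 0, -0.4], [0, 0, 0], 1], [[0, 0, -0.4], [0, 0, 0], 1], [[0, 0, -0.4], [0, 0, 0], 1], [[0, 0, 0], [0, 0, 0], 1]])

```text
time: 12.35
eef_pos: [0.5074, 0.0654, 0.3248]
ee_rot: [179.1, 0.1, 90.7]
wrist_force: [0.6, -1.0, -1.3]
finger_gap: 0.038
grasp_force: 29.6
```

Run:
```python
from h import *
# hinge (.514,-.424); mouth drop point x'=-57mm in front
p=np.array([.514,-.424])+.057*np.array([-.174,.985]); print(p)
plan(*p,.31,10); plan(*p,.205,10); plan(*p,.31,190)
s=snap('scene','s3.png'); t=snap('top','t3.png')
c=np.vstack([cv2.resize(s[60:310,120:440],None,fx=1.8,fy=1.2),cv2.resize(t[140:280,400:530],(576,300))]); cv2.imwrite('pics/crop5.png',c[:600,:,::-1])
```

```text
[ 0.504082 -0.367855]
t=12.3 turn [ 0.029 -0.019  2.69 ] shift [-0.786  4.261  0.148] gap 38
t=12.3 turn [ 0.029 -0.019  2.69 ] shift [-0.786  4.261  1.198] gap 38
t=12.3 turn [ 0.019  0.03  -3.309] shift [ 0.786 -4.261  0.148] gap 38
```

View pics/crop5.png

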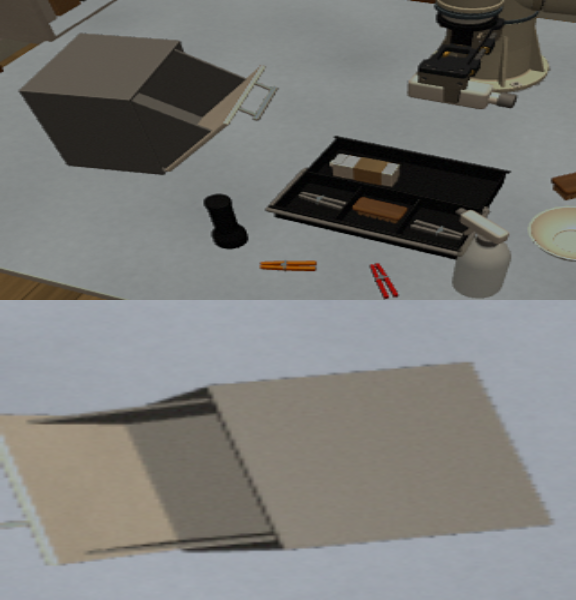

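The bottle is in the grip, the bucket is fully open, and the drop point between the panel and the shell front is clear.

Request:
servo_tool(motion=[[[0, 0, 0], [0.03, -0.02, 0.25], 1], [[0, 0, 0], [0, 0, 0.25], 1], [[0, 0, 0], [0, 0, 0.25], 1], [[0, 0, 0], [0, 0, 0.25], 1], [[0, 0, 0], [0, 0, 0.25], 1], [[0, 0, 0], [0, 0, 0.25], 1], [[0, 0, 0], [0, 0, 0.25], 1], [[0, 0, 0], [0, 0, 0.25], 1], [[0, 0, 0], [0, 0, 0.25], 1], [[0, 0, 0], [0, 0, 0.25], 1]])

```text
time: 13.45
eef_pos: [0.5039, 0.0649, 0.3166]
ee_rot: [179.5, 0.9, 15.4]
wrist_force: [0.0, -0.0, -0.4]
finger_gap: 0.038
grasp_force: 29.6
```

Request:
servo_tool(motion=[[[-0.08, 0.4, 0], [0, 0, 0.19], 1], [[-0.08, 0.4, 0], [0, 0, 0], 1], [[-0.08, 0.4, 0], [0, 0, 0], 1], [[-0.08, 0.4, 0], [0, 0, 0], 1], [[-0.08, 0.4, 0], [0, 0, 0], 1], [[-0.08, 0.4, 0], [0, 0, 0], 1], [[-0.08, 0.4, 0], [0, 0, 0], 1], [[-0.08, 0.4, 0], [0, 0, 0], 1], [[-0.08, 0.4, 0], [0, 0, 0], 1], [[-0.08, 0.4, 0], [0, 0, 0], 1]])

```text
time: 14.45
eef_pos: [0.4987, -0.3438, 0.3218]
ee_rot: [179.5, 0.8, 10.0]
wrist_force: [0.6, -0.1, -1.2]
finger_gap: 0.038
grasp_force: 29.6
```

Run:
```python
from h import *
plan(.497,-.368,.20,10)
```

```text
t=14.4 turn [0.017 0.027 0.   ] shift [-0.058  0.235  1.218] gap 38
```

Request:
servo_tool(motion=[[[-0.03, 0.12, 0.2], [0.02, 0.03, 0], 1], [[-0.03, 0.12, 0.2], [0, 0, 0], 1], [[0, 0, 0.2], [0, 0, 0], 1], [[0, 0, 0.2], [0, 0, 0], 1], [[0, 0, 0.2], [0, 0, 0], 1], [[0, 0, 0.2], [0, 0, 0], 1], [[0, 0, 0], [0, 0, 0], 1]])

```text
time: 15.15
eef_pos: [0.4957, -0.3657, 0.1995]
ee_rot: [-179.7, 0.1, 10.0]
wrist_force: [-0.4, -0.3, -0.4]
finger_gap: 0.0381
grasp_force: 29.6
```

Request:
servo_tool(motion=[[[0, 0, 0], [0, 0, 0], -0.3], [[0, 0, 0], [0, 0, 0], -0.3], [[0, 0, 0], [0, 0, 0], -0.3], [[0, 0, 0], [0, 0, 0], -0.3], [[0, 0, -0.3], [0, 0, 0], -0.3], [[0, 0, -0.4], [0, 0, 0], -0.3], [[0, 0, -0.4], [0, 0, 0], -0.3], [[0, 0, -0.1], [0, 0, 0], -0.5]])

```text
time: 15.95
eef_pos: [0.4994, -0.3688, 0.3295]
ee_rot: [179.6, -0.5, 10.0]
wrist_force: [-0.4, 0.1, 0.1]
finger_gap: 0.0655
grasp_force: 0.0
```

Run:
```python
from h import *
plan(.508,-.075,.15,91)
s=snap('scene','s4.png'); t=snap('top','t4.png')
```

```text
t=15.9 turn [ 0.022 -0.006 -2.7  ] shift [2.936 0.137 1.795] gap 66
```

Request:
servo_tool(motion=[[[0, 0, 0], [0.02, 0, -0.25], -0.5], [[0, 0, 0], [0, 0, -0.25], -0.5], [[0, 0, 0], [0, 0, -0.25], -0.5], [[0, 0, 0], [0, 0, -0.25], -0.5], [[0, 0, 0], [0, 0, -0.25], -0.5], [[0, 0, 0], [0, 0, -0.25], -0.5], [[0, 0, 0], [0, 0, -0.25], -0.5], [[0, 0, 0], [0, 0, -0.25], -0.5], [[0, 0, 0], [0, 0, -0.25], -0.5], [[0, 0, 0], [0, 0, -0.25], -0.5]])

```text
time: 17.05
eef_pos: [0.4971, -0.367, 0.3216]
ee_rot: [-179.9, -0.7, 85.3]
wrist_force: [-0.0, -0.2, -0.2]
finger_gap: 0.0686
grasp_force: 0.0
```

Request:
servo_tool(motion=[[[0.4, 0.02, 0], [0, 0, -0.2], -0.5], [[0.4, 0.02, 0], [0, 0, 0], -0.5], [[0.4, 0.02, 0], [0, 0, 0], -0.5], [[0.4, 0.02, 0.2], [0, 0, 0], -0.5], [[0.4, 0.02, 0.4], [0, 0, 0], -0.5], [[0.4, 0.02, 0.4], [0, 0, 0], -0.5], [[0.4, 0.02, 0.4], [0, 0, 0], -0.5], [[0.14, 0, 0.4], [0, 0, 0], -0.5], [[0, 0, 0], [0, 0, 0], -0.5]])

```text
time: 17.95
eef_pos: [0.5056, -0.0835, 0.155]
ee_rot: [-179.5, -0.7, 91.1]
wrist_force: [-0.4, -0.2, 0.6]
finger_gap: 0.0688
grasp_force: 0.0
```

Run:
```python
from h import *
plan(.508,-.072,.014,91)
```

```text
t=17.9 turn [-0.018 -0.024  0.005] shift [0.114 0.026 1.41 ] gap 69
```

Request:
servo_tool(motion=[[[0.11, 0.03, 0.3], [-0.02, -0.02, 0], -0.5], [[0, 0, 0.3], [0, 0, 0], -0.5], [[0, 0, 0.3], [0, 0, 0], -0.5], [[0, 0, 0.3], [0, 0, 0], -0.5], [[0, 0, 0.2], [0, 0, 0], -0.5], [[0, 0, 0], [0, 0, 0], 1], [[0, 0, 0], [0, 0, 0], 1], [[0, 0, 0], [0, 0, 0], 1], [[0, 0, 0], [0, 0, 0], 1], [[0, 0, 0], [0, 0, 0], 1]])

```text
time: 18.95
eef_pos: [0.5158, -0.0751, 0.0222]
ee_rot: [179.2, 0.1, 91.0]
wrist_force: [-0.5, -1.3, 6.8]
finger_gap: 0.0378
grasp_force: 30.0
```

Request:
servo_tool(motion=[[[0, 0, -0.2], [0, 0, 0], 1], [[0, 0, -0.4], [0, 0, 0], 1], [[0, 0, -0.4], [0, 0, 0], 1], [[0, 0, -0.4], [0, 0, 0], 1], [[0, 0, -0.4], [0, 0, 0], 1], [[0, 0, -0.4], [0, 0, 0], 1], [[0, 0, -0.4], [0, 0, 0], 1], [[0, 0, -0.4], [0, 0, 0], 1], [[0, 0, 0], [0, 0, 0], 1]])

```text
time: 19.85
eef_pos: [0.5137, -0.075, 0.3273]
ee_rot: [178.7, 0.1, 91.0]
wrist_force: [0.2, 0.2, -0.3]
finger_gap: 0.0377
grasp_force: 29.9
```

Request:
servo_tool(motion=[[[0, 0, 0], [0, 0, 0.25], 1], [[0, 0, 0], [0, 0, 0.25], 1], [[0, 0, 0], [0, 0, 0.25], 1], [[0, 0, 0], [0, 0, 0.25], 1], [[0, 0, 0], [0, 0, 0.25], 1], [[0, 0, 0], [0, 0, 0.25], 1], [[0, 0, 0], [0, 0, 0.25], 1], [[0, 0, 0], [0, 0, 0.25], 1], [[0, 0, 0], [0, 0, 0.25], 1], [[0, 0, 0], [0, 0, 0.25], 1]])

```text
time: 20.85
eef_pos: [0.5107, -0.0746, 0.3205]
ee_rot: [179.8, -0.6, 15.7]
wrist_force: [0.9, 0.6, 0.3]
finger_gap: 0.0379
grasp_force: 29.9
```

Run:
```python
from h import *
plan(.504,-.368,.20,10)
t=snap('top','t5.png')
```

```text
t=20.9 turn [ 0.005 -0.022  0.19 ] shift [-0.576  2.878  1.205] gap 38
```

Request:
servo_tool(motion=[[[-0.08, 0.4, 0], [0, 0, 0.19], 1], [[-0.08, 0.4, 0], [0, 0, 0], 1], [[-0.08, 0.4, 0], [0, 0, 0], 1], [[-0.08, 0.4, 0], [0, 0, 0], 1], [[-0.08, 0.4, 0], [0, 0, 0], 1], [[-0.08, 0.4, 0], [0, 0, 0], 1], [[-0.08, 0.4, 0], [0, 0, 0], 1], [[0, 0.08, 0.1], [0, 0, 0], 1], [[0, 0, 0.2], [0, 0, 0], 1]])

```text
time: 21.8
eef_pos: [0.5123, -0.3697, 0.291]
ee_rot: [179.8, -0.8, 10.3]
wrist_force: [0.0, -0.4, -0.9]
finger_gap: 0.0381
grasp_force: 29.9
```

Request:
servo_tool(motion=[[[0, 0, 0.2], [0, 0, 0], 1], [[0, 0, 0.2], [0, 0, 0], 1], [[0, 0, 0.2], [0, 0, 0], 1], [[0, 0, 0.2], [0, 0, 0], 1], [[0, 0, 0], [0, 0, 0], 1]])

```text
time: 22.3
eef_pos: [0.5113, -0.3659, 0.2076]
ee_rot: [-179.9, -0.5, 10.4]
wrist_force: [-0.8, -0.2, -0.4]
finger_gap: 0.038
grasp_force: 29.9
```

Request:
servo_tool(motion=[[[0, 0, 0], [0, 0, 0], -0.3], [[0, 0, 0], [0, 0, 0], -0.3], [[0, 0, 0], [0, 0, 0], -0.3], [[0, 0, 0], [0, 0, 0], -0.3], [[0, 0, -0.3], [0, 0, 0], -0.3], [[0, 0, -0.4], [0, 0, 0], -0.3], [[0, 0, -0.4], [0, 0, 0], -0.3], [[0, -0.4, -0.1], [0, 0, 0], 0.3], [[0, -0.4, 0], [0, 0, 0], 0.3], [[0, -0.4, 0], [0, 0, 0], 0.3]])

```text
time: 23.3
eef_pos: [0.4898, -0.249, 0.3317]
ee_rot: [179.8, -0.8, 10.3]
wrist_force: [0.7, -0.6, -0.0]
finger_gap: 0.0378
grasp_force: 0.0
```

Run:
```python
from h import *
plan(.48,-.23,.30,10)
s=snap('scene','s6.png'); t=snap('top','t6.png')
c=np.vstack([cv2.resize(s[60:210,130:290],None,fx=2.2,fy=2),cv2.resize(t[140:280,400:530],(352,300))]); cv2.imwrite('pics/crop6.png',c[:600,:,::-1])
```

```text
t=23.3 turn [ 0.006 -0.026  0.009] shift [-0.064 -0.204  0.317] gap 38
```

View pics/crop6.png

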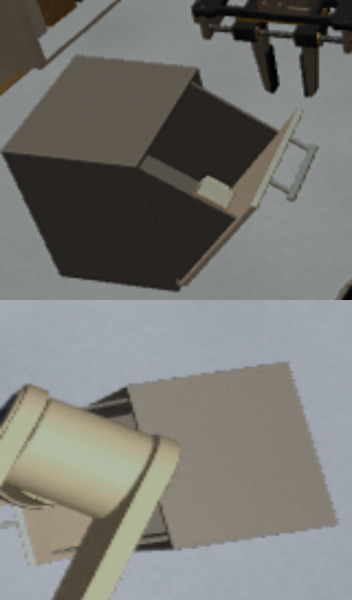

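The carton's end shows inside the bucket at scene pixel (228,155), and the bottle is below it. Next I go in front of the bar with shut fingers and push the bucket shut.

Request:
servo_tool(motion=[[[0, -0.3, 0], [0, 0, 0], 1], [[-0.07, -0.3, 0], [0, 0, 0], 1], [[0, 0, 0.4], [0, 0, 0], 1], [[0, 0, 0.4], [0, 0, 0], 1], [[0, 0, 0.4], [0, 0, 0], 1], [[0, 0, 0.4], [0, 0, 0], 1], [[0, 0, 0.15], [0, 0, 0], 1], [[0, 0, 0], [0, 0, 0], 1]])

```text
time: 24.2
eef_pos: [0.4732, -0.192, 0.1534]
ee_rot: [180.0, -0.5, 10.3]
wrist_force: [0.4, 1.0, -0.5]
finger_gap: 0.0008
grasp_force: 0.0
```

Request:
servo_tool(motion=[[[0, 0.15, 0], [0, 0, 0], 1], [[0, 0.15, 0], [0, 0, 0], 1], [[0, 0.1, -0.04], [0, 0, 0], 1], [[0, 0.1, -0.06], [0, 0, 0], 1], [[0, 0.1, -0.06], [0, 0, 0], 1], [[0, 0.1, -0.06], [0, 0, 0], 1]])

```text
time: 24.8
eef_pos: [0.4874, -0.2608, 0.1797]
ee_rot: [180.0, -0.8, 10.3]
wrist_force: [-1.1, 5.4, 5.4]
finger_gap: 0.0001
grasp_force: 3.3
```

Run:
```python
from h import *
plan(.503,-.359,.215,10); print(arm.sense()['wrist_force'])
```

```text
t=24.8 turn [ 0.001 -0.026  0.009] shift [-0.016  0.994 -0.353] gap 0
[-1.10022402  5.37080724  5.35993148]
```

Contact is made, with a light force and the bucket moving. I'll carry on along the arc.

Request:
servo_tool(motion=[[[0, 0.12, -0.06], [0, 0, 0], 1], [[0, 0.12, -0.06], [0, 0, 0], 1], [[0, 0.12, -0.06], [0, 0, 0], 1], [[0, 0.12, -0.05], [0, 0, 0], 1], [[0, 0.12, -0.04], [0, 0, 0], 1], [[0, 0.12, -0.04], [0, 0, 0], 1]])

```text
time: 25.4
eef_pos: [0.4993, -0.333, 0.2089]
ee_rot: [179.9, -0.7, 10.3]
wrist_force: [0.2, 0.8, -0.7]
finger_gap: 0.0001
grasp_force: 0.4
```

Request:
servo_tool(motion=[[[0, 0.1, -0.02], [0, 0, 0], 1], [[0, 0.08, -0.02], [0, 0, 0], 1], [[0, 0.05, 0], [0, 0, 0], 1], [[0, 0, 0], [0, 0, 0], 1]])

```text
time: 25.8
eef_pos: [0.5033, -0.355, 0.2125]
ee_rot: [179.9, -0.7, 10.3]
wrist_force: [0.7, 0.3, 0.8]
finger_gap: 0.0005
grasp_force: 0.0
```

Run:
```python
from h import *
plan(.503,-.359,.215,10)
s=snap('scene','s7.png'); cv2.imwrite('pics/crop7.png',cv2.resize(s[60:210,120:280],None,fx=3,fy=3)[:,:,::-1])
```

```text
t=25.8 turn [ 0.004 -0.022  0.009] shift [-0.01   0.039 -0.025] gap 0
```

View pics/crop7.png

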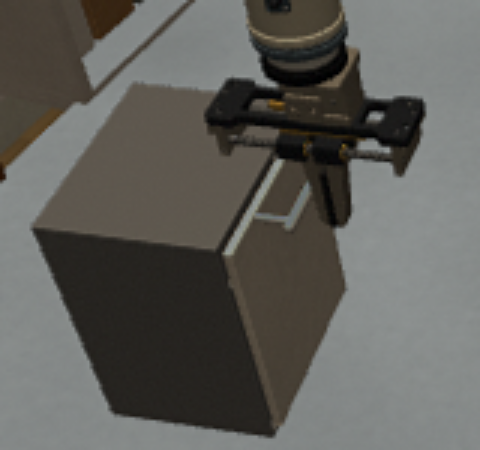

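The bucket looks shut, like the start picture. I'll give it a small push to confirm, then back off.

Request:
servo_tool(motion=[[[0, 0.05, 0], [0, 0, 0], 1], [[0, 0.05, 0], [0, 0, 0], 1], [[0, 0.03, 0], [0, 0, 0], 1]])

```text
time: 26.15
eef_pos: [0.5035, -0.3575, 0.2125]
ee_rot: [-179.0, -0.5, 10.3]
wrist_force: [-8.9, 51.1, 24.9]
finger_gap: 0.0008
grasp_force: 27.4
```

Request:
servo_tool(motion=[[[0, -0.3, 0], [0, 0, 0], 1], [[0, -0.4, -0.3], [0, 0, 0], 1], [[0, -0.4, 0], [0, 0, -0.2], 0], [[0, -0.3, 0], [0, 0, -0.25], 0], [[0, 0, 0], [0, 0, -0.25], 0], [[0, 0, 0], [0, 0, -0.25], 0], [[0, 0, 0], [0, 0, -0.25], 0], [[0, 0, 0], [0, 0, -0.25], 0], [[0, 0, 0], [0, 0, -0.25], 0], [[0, 0, 0], [0, 0, -0.25], 0]])

```text
time: 27.15
eef_pos: [0.4772, -0.23, 0.2425]
ee_rot: [179.4, -0.2, 69.1]
wrist_force: [0.3, -0.5, 0.4]
finger_gap: 0.0462
grasp_force: 0.0
```

Request:
servo_tool(motion=[[[0, 0, 0], [0, 0, -0.25], 0], [[0, 0, 0], [0, 0, -0.25], 0], [[0, 0, 0], [0, 0, -0.2], 0]])

```text
time: 27.45
eef_pos: [0.4772, -0.23, 0.2425]
ee_rot: [179.3, 0.0, 90.1]
wrist_force: [0.0, -0.1, -0.9]
finger_gap: 0.0459
grasp_force: 0.0
```

Run:
```python
from h import *
plan(.616,-.006,.15,90)
s=snap('scene','s8.png'); t=snap('top','t8.png')
h=cv2.cvtColor(t,cv2.COLOR_RGB2HSV);H,S,V=cv2.split(h)
def blob(mask,roi,z,n):
    x0,y0,x1,y1=roi; m=np.zeros(mask.shape,np.uint8); m[y0:y1,x0:x1]=mask[y0:y1,x0:x1]
    c=max(cv2.findContours(m,0,2)[0],key=cv2.contourArea)
    r=cv2.minAreaRect(np.array([onz('top',*p[0],z)[:2] for p in c],np.float32)); print(n,np.round(r[0],3),np.round(r[1],3),round(r[2],1))
blob((H<20)&(S>90),(185,232,250,295),.04,'sweep');blob((S>25)&(V>150)&(H<30),(170,170,255,240),.045,'dish')
blob((H<20)&(S>90),(298,186,327,204),.038,'nail')
```

```text
t=27.4 turn [0.023 0.    0.004] shift [2.24  1.388 0.925] gap 46
sweep [0.392 0.309] [0.05  0.178] 43.6
dish [0.582 0.304] [0.14  0.137] 89.5
nail [ 0.616 -0.006] [0.084 0.041] 89.4
```

Request:
servo_tool(motion=[[[0.4, 0.25, 0], [0.02, 0, 0], -0.2], [[0.4, 0.25, 0], [0, 0, 0], -0.2], [[0.4, 0.25, 0], [0, 0, 0], -0.2], [[0.4, 0.25, 0.2], [0, 0, 0], -0.2], [[0.4, 0.25, 0.3], [0, 0, 0], -0.2], [[0.24, 0.14, 0.4], [0, 0, 0], -0.2], [[0, 0, 0], [0, 0, 0], -0.2]])

```text
time: 28.25
eef_pos: [0.612, -0.0086, 0.1513]
ee_rot: [-179.7, -0.0, 89.8]
wrist_force: [-0.4, -0.5, -0.2]
finger_gap: 0.0553
grasp_force: 0.0
```

Run:
```python
from h import *
plan(.616,-.006,.012,89)
```

```text
t=28.2 turn [-0.011 -0.001  0.027] shift [0.027 0.039 1.393] gap 55
```

Request:
servo_tool(motion=[[[0.03, 0.04, 0.3], [-0.01, 0, 0.03], -0.2], [[0, 0, 0.3], [0, 0, 0], -0.2], [[0, 0, 0.3], [0, 0, 0], -0.2], [[0, 0, 0.3], [0, 0, 0], -0.2], [[0, 0, 0.19], [0, 0, 0], -0.2], [[0, 0, 0], [0, 0, 0], -0.2], [[0, 0, 0], [0, 0, 0], 1], [[0, 0, 0], [0, 0, 0], 1], [[0, 0, 0], [0, 0, 0], 1], [[0, 0, 0], [0, 0, 0], 1]])

```text
time: 29.25
eef_pos: [0.6197, -0.0092, 0.0193]
ee_rot: [179.5, 0.0, 88.9]
wrist_force: [-1.3, -1.8, 7.1]
finger_gap: 0.0376
grasp_force: 30.0
```

Request:
servo_tool(motion=[[[0, 0, -0.2], [0, 0, 0], 1], [[0, 0, -0.3], [0, 0, 0], 1], [[0, 0, -0.3], [0, 0, 0], 1], [[0, 0, 0], [0, 0, 0], 1]])

```text
time: 29.65
eef_pos: [0.6211, -0.0089, 0.1024]
ee_rot: [179.2, -0.0, 88.9]
wrist_force: [0.6, -0.7, -0.1]
finger_gap: 0.038
grasp_force: 30.0
```

Run:
```python
from h import *
plan(.499,.093,.10,90); plan(.499,.093,.018,90)
```

```text
t=29.6 turn [ 0.027  0.    -0.037] shift [ 1.019 -1.221  0.024] gap 38
t=29.6 turn [ 0.027  0.    -0.037] shift [ 1.019 -1.221  0.844] gap 38
```

Request:
servo_tool(motion=[[[0.25, -0.3, 0], [0.03, 0, -0.04], 1], [[0.25, -0.3, 0], [0, 0, 0], 1], [[0.25, -0.3, 0], [0, 0, 0], 1], [[0.25, -0.32, 0], [0, 0, 0], 1], [[0, 0, 0.2], [0, 0, 0], 1], [[0, 0, 0.2], [0, 0, 0], 1], [[0, 0, 0.2], [0, 0, 0], 1], [[0, 0, 0.18], [0, 0, 0], 1], [[0, 0, 0], [0, 0, 0], 1]])

```text
time: 30.55
eef_pos: [0.4949, 0.0915, 0.0186]
ee_rot: [-179.4, 0.0, 90.1]
wrist_force: [0.1, -0.2, -1.2]
finger_gap: 0.0378
grasp_force: 30.0
```

Request:
servo_tool(motion=[[[0, 0, 0], [0, 0, 0], -0.2], [[0, 0, 0], [0, 0, 0], -0.2], [[0, 0, 0], [0, 0, 0], -0.2], [[0, 0, -0.2], [0, 0, 0], -0.2], [[0, 0, -0.4], [0, 0, 0], -0.2], [[0, 0, -0.4], [0, 0, 0], -0.2], [[0, 0, 0], [0, 0, 0], 0.13]])

```text
time: 31.25
eef_pos: [0.5001, 0.0921, 0.1253]
ee_rot: [-180.0, -0.1, 90.1]
wrist_force: [0.3, -0.3, -0.2]
finger_gap: 0.0491
grasp_force: 0.0
```

Run:
```python
from h import *
plan(.612,-.107,.1,82); plan(.612,-.107,.006,82)
```

```text
t=31.2 turn [-0.001 -0.003  0.27 ] shift [-1.816  1.385  0.253] gap 49
t=31.2 turn [-0.001 -0.003  0.27 ] shift [-1.816  1.385  1.193] gap 49
```

Request:
servo_tool(motion=[[[-0.36, 0.28, 0], [0, 0, 0.14], 0.13], [[-0.36, 0.28, 0], [0, 0, 0.13], 0.13], [[-0.36, 0.28, 0], [0, 0, 0], 0.13], [[-0.36, 0.28, 0], [0, 0, 0], 0.13], [[-0.36, 0.28, 0.25], [0, 0, 0], 0.13], [[0, 0, 0.3], [0, 0, 0], 0.13], [[0, 0, 0.2], [0, 0, 0], 0.13], [[0, 0, 0], [0, 0, 0], 0.13]])

```text
time: 32.05
eef_pos: [0.6141, -0.0995, 0.0418]
ee_rot: [-179.2, 0.1, 82.0]
wrist_force: [-0.4, -0.2, 0.4]
finger_gap: 0.0401
grasp_force: 0.0
```

Run:
```python
from h import *
plan(.612,-.107,.01,82); print(arm.sense()['eef_pos'])
```

```text
t=32.0 turn [-0.028  0.002 -0.001] shift [-0.077 -0.01   0.318] gap 40
[ 0.61405367 -0.09952477  0.04180824]
```

Request:
servo_tool(motion=[[[-0.07, 0, 0.1], [-0.03, 0, 0], 0.13], [[0, 0, 0.1], [0, 0, 0], 0.13], [[0, 0, 0.08], [0, 0, 0], 0.13], [[0, 0, 0.05], [0, 0, 0], 0.13], [[0, 0, 0], [0, 0, 0], 0.13]])

```text
time: 32.55
eef_pos: [0.6155, -0.1061, 0.0117]
ee_rot: [179.7, 0.1, 82.0]
wrist_force: [-0.3, 0.6, 1.3]
finger_gap: 0.0402
grasp_force: 0.0
```

Request:
servo_tool(motion=[[[0, 0, 0.04], [0, 0, 0], 0.13], [[0, 0, 0], [0, 0, 0], 0.13]])

```text
time: 32.75
eef_pos: [0.6158, -0.1063, 0.0079]
ee_rot: [179.6, 0.1, 82.0]
wrist_force: [-0.3, -0.3, -0.0]
finger_gap: 0.04
grasp_force: 0.0
```

Request:
servo_tool(motion=[[[0, 0, 0], [0, 0, 0], 1], [[0, 0, 0], [0, 0, 0], 1], [[0, 0, 0], [0, 0, 0], 1], [[0, 0, 0], [0, 0, 0], 1], [[0, 0, 0], [0, 0, 0], 1]])

```text
time: 33.25
eef_pos: [0.6159, -0.1065, 0.0083]
ee_rot: [179.6, 0.1, 82.0]
wrist_force: [-0.6, 0.3, 0.7]
finger_gap: 0.0215
grasp_force: 30.0
```

Request:
servo_tool(motion=[[[0, 0, -0.1], [0, 0, 0], 1], [[0, 0, -0.3], [0, 0, 0], 1], [[0, 0, -0.4], [0, 0, 0], 1], [[0, 0, -0.4], [0, 0, 0], 1], [[0, 0, 0], [0, 0, 0], 1]])

```text
time: 33.75
eef_pos: [0.6185, -0.1068, 0.1345]
ee_rot: [179.1, 0.1, 82.0]
wrist_force: [0.1, 0.3, 0.2]
finger_gap: 0.0211
grasp_force: 30.0
```

Run:
```python
from h import *
plan(.583,.303,.13,82); plan(.583,.303,.13,0)
```

```text
t=33.8 turn [0.031 0.003 0.   ] shift [ 4.009 -0.922  0.045] gap 21
t=33.8 turn [ 0.028 -0.02   2.733] shift [-0.355 -4.098  0.045] gap 21
```

Request:
servo_tool(motion=[[[0, -0.1, -0.4], [0.03, 0, 0], 1], [[0.4, -0.1, 0], [0, 0, 0], 1], [[0.4, -0.1, 0], [0, 0, 0], 1], [[0.4, -0.1, 0], [0, 0, 0], 1], [[0.4, -0.1, 0], [0, 0, 0], 1], [[0.4, -0.1, 0], [0, 0, 0], 1], [[0.4, -0.1, 0], [0, 0, 0], 1], [[0.4, -0.1, 0], [0, 0, 0], 1], [[0.4, -0.1, 0], [0, 0, 0], 1], [[0.4, 0, 0], [0, 0, 0], 1]])

```text
time: 34.75
eef_pos: [0.5742, 0.2645, 0.1681]
ee_rot: [-179.4, 0.1, 82.0]
wrist_force: [1.3, -0.0, -0.2]
finger_gap: 0.0215
grasp_force: 30.0
```

Run:
```python
from h import *
plan(.583,.303,.035,82)
```

```text
t=34.8 turn [-0.019  0.003  0.001] shift [0.394 0.033 1.331] gap 21
```

Request:
servo_tool(motion=[[[0.3, 0.05, 0], [-0.02, 0, 0], 1], [[0.09, 0.05, 0.2], [0, 0, 0], 1], [[0, 0, 0.3], [0, 0, 0], 1], [[0, 0, 0.3], [0, 0, 0], 1], [[0, 0, 0.3], [0, 0, 0], 1], [[0, 0, 0.22], [0, 0, 0], 1], [[0, 0, 0], [0, 0, 0], 1]])

```text
time: 35.45
eef_pos: [0.5886, 0.2987, 0.0327]
ee_rot: [-179.8, 0.3, 82.0]
wrist_force: [-0.6, -0.5, 0.7]
finger_gap: 0.0216
grasp_force: 30.0
```

Request:
servo_tool(motion=[[[0, 0, 0], [0, 0, 0], 0.2], [[0, 0, 0], [0, 0, 0], 0.2], [[0, 0, 0], [0, 0, 0], 0.2], [[0, 0, -0.2], [0, 0, 0], 0.2], [[0, 0, -0.4], [0, 0, 0], 0.2], [[0, 0, -0.4], [0, 0, 0], 0.2], [[0, 0, -0.4], [0, 0, 0], 0.2], [[0, 0, 0], [0, 0, 0], 0.13]])

```text
time: 36.25
eef_pos: [0.5945, 0.3019, 0.1839]
ee_rot: [179.4, -0.3, 82.0]
wrist_force: [0.9, -0.7, 0.2]
finger_gap: 0.0399
grasp_force: 0.0
```

Run:
```python
from h import *
plan(.630,.094,.16,96); plan(.63,.094,.04,84)
im=cv2.imread('pics/t8.png')
print([onz('top',255+x/5,165+y/5,.014).round(3) for x,y in ((75,130),(197,146))])
```

```text
t=36.2 turn [ 0.022 -0.008 -0.467] shift [-2.105  0.136  0.239] gap 40
t=36.2 turn [ 0.021 -0.01  -0.067] shift [-2.031  0.571  1.439] gap 40
[array([0.634, 0.135, 0.014]), array([0.622, 0.052, 0.014])]
```

Request:
servo_tool(motion=[[[-0.4, 0, 0], [0.02, 0, -0.07], 0.13], [[-0.4, 0, 0], [0, 0, 0], 0.13], [[-0.4, 0, 0], [0, 0, 0], 0.13], [[-0.4, 0.07, 0], [0, 0, 0], 0.13], [[-0.4, 0.2, 0], [0, 0, 0], 0.13], [[-0.03, 0.3, 0], [0, 0, 0], 0.13], [[0, 0, 0.35], [0, 0, 0], 0.13], [[0, 0, 0.4], [0, 0, 0], 0.13], [[0, 0, 0.4], [0, 0, 0], 0.13], [[0, 0, 0.25], [0, 0, 0], 0.13]])

```text
time: 37.25
eef_pos: [0.6226, 0.0922, 0.0333]
ee_rot: [-179.4, 0.1, 84.1]
wrist_force: [0.7, 0.0, 0.3]
finger_gap: 0.04
grasp_force: 0.0
```

Run:
```python
from h import *
plan(.63,.094,.008,84)
```

```text
t=37.2 turn [-0.021  0.003  0.003] shift [0.026 0.072 0.253] gap 40
```

Request:
servo_tool(motion=[[[0.02, 0.05, 0], [-0.02, 0, 0], 0.13], [[0, 0, 0.1], [0, 0, 0], 0.13], [[0, 0, 0.1], [0, 0, 0], 0.13], [[0, 0, 0.05], [0, 0, 0], 0.13], [[0, 0, 0], [0, 0, 0], 0.13]])

```text
time: 37.75
eef_pos: [0.6292, 0.094, 0.0108]
ee_rot: [179.9, 0.1, 84.1]
wrist_force: [-0.2, 0.1, 0.6]
finger_gap: 0.04
grasp_force: 0.0
```

Request:
servo_tool(motion=[[[0, 0, 0], [0, 0, 0], 1], [[0, 0, 0], [0, 0, 0], 1], [[0, 0, 0], [0, 0, 0], 1], [[0, 0, 0], [0, 0, 0], 1], [[0, 0, 0], [0, 0, 0], 1]])

```text
time: 38.25
eef_pos: [0.6297, 0.0941, 0.0114]
ee_rot: [179.9, 0.1, 84.1]
wrist_force: [-1.2, 0.5, 5.8]
finger_gap: 0.0212
grasp_force: 30.0
```

Request:
servo_tool(motion=[[[0, 0, -0.1], [0, 0, 0], 1], [[0, 0, -0.3], [0, 0, 0], 1], [[0, 0, -0.4], [0, 0, 0], 1], [[0, 0, -0.4], [0, 0, 0], 1], [[0, 0, -0.4], [0, 0, 0], 1], [[0, -0.3, -0.1], [0, 0, 0], 1], [[0, -0.2, 0], [0, 0, 0], 1], [[0, 0, 0], [0, 0, 0], 1]])

```text
time: 39.05
eef_pos: [0.5773, 0.0994, 0.1818]
ee_rot: [179.9, 0.1, 84.1]
wrist_force: [0.1, -0.2, -0.2]
finger_gap: 0.021
grasp_force: 30.0
```

Run:
```python
from h import *
plan(.578,.303,.04,82)
t=snap('top','t9.png')
h=cv2.cvtColor(t,cv2.COLOR_RGB2HSV);H,S,V=cv2.split(h)
m=((S>25)&(V>150)&(H<30)).astype(np.uint8); m[:,:170]=0;m[:,252:]=0;m[:165]=0;m[245:]=0
c=max(cv2.findContours(m,0,2)[0],key=cv2.contourArea); r=cv2.minEnclosingCircle(c); print('dish',onz('top',*r[0],.045))
```

```text
t=39.0 turn [0.002 0.002 0.071] shift [ 2.017 -0.276  1.418] gap 21
dish [0.58646121 0.24286811 0.045     ]
```

Run:
```python
from h import *
t=snap('top','t10.png');s=snap('scene','s10.png')
c=np.vstack([cv2.resize(t[140:300,150:390],None,fx=2.3,fy=2),cv2.resize(s[170:310,250:530],(552,276))]);cv2.imwrite('pics/crop8.png',c[:600,:,::-1])
```

```text
(no output)
```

View pics/crop8.png

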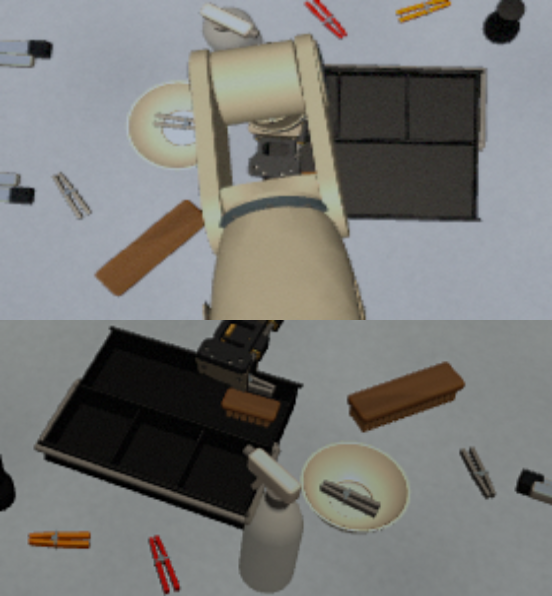

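The dish holds the first peg but has been knocked about 25 mm towards -y (scene centre ≈ (430,254), was (441,256)). The second peg is in the grip. I'll re-measure the dish.

Run:
```python
from h import *
def el(f):
    im=cv2.imread(f);h=cv2.cvtColor(im,cv2.COLOR_BGR2HSV);H,S,V=cv2.split(h)
    m=((S>25)&(V>120)&(H<30)).astype(np.uint8); k=np.zeros_like(m);k[225:285,396:480]=m[225:285,396:480]
    c=cv2.convexHull(max(cv2.findContours(k,0,2)[0],key=cv2.contourArea))
    P=np.array([onz('scene',*p[0],.045)[:2] for p in c],np.float32); print(f,cv2.minEnclosingCircle(P))
el('pics/scene0.png');el('pics/s10.png')
t=cv2.imread('pics/t10.png'); print('left edge',onz('top',205,202,.045))
```

```text
pics/scene0.png ((0.5836941599845886, 0.30378779768943787), 0.07144802808761597)
pics/s10.png ((0.5945911407470703, 0.27548643946647644), 0.07125411927700043)
left edge [0.59405894 0.34747192 0.045     ]
```

Request:
servo_tool(motion=[[[0, 0, 0], [0, 0, -0.25], 1], [[0, 0, 0], [0, 0, -0.25], 1], [[0, 0, 0], [0, 0, -0.25], 1], [[0, 0, 0], [0, 0, -0.25], 1], [[0, 0, 0], [0, 0, -0.25], 1], [[0, 0, 0], [0, 0, -0.25], 1], [[0, 0, 0], [0, 0, -0.25], 1], [[0, 0, 0], [0, 0, -0.15], 1]])

```text
time: 40.0
eef_pos: [0.5802, 0.0992, 0.1803]
ee_rot: [-180.0, 0.1, 141.4]
wrist_force: [-0.4, -0.4, -0.2]
finger_gap: 0.0207
grasp_force: 30.0
```

Run:
```python
from h import *
plan(.590,.273,.038,140)
```

```text
t=40.0 turn [-0.001  0.003  0.046] shift [1.042 1.394 1.423] gap 21
```

Request:
servo_tool(motion=[[[0.26, 0.35, 0], [0, 0, 0.05], 1], [[0.26, 0.35, 0], [0, 0, 0], 1], [[0.26, 0.35, 0], [0, 0, 0], 1], [[0.26, 0.34, 0], [0, 0, 0], 1], [[0, 0, 0.3], [0, 0, 0], 1], [[0, 0, 0.4], [0, 0, 0], 1], [[0, 0, 0.4], [0, 0, 0], 1], [[0, 0, 0.28], [0, 0, 0], 1], [[0, 0, 0], [0, 0, 0], 1]])

```text
time: 40.9
eef_pos: [0.587, 0.2712, 0.0378]
ee_rot: [-179.6, -0.1, 139.6]
wrist_force: [0.4, -0.4, -0.1]
finger_gap: 0.0213
grasp_force: 30.0
```

Request:
servo_tool(motion=[[[0, 0, 0], [0, 0, 0], 0.2], [[0, 0, 0], [0, 0, 0], 0.2], [[0, 0, 0], [0, 0, 0], 0.2], [[0, 0, -0.2], [0, 0, 0], 0.2], [[0, 0, -0.4], [0, 0, 0], 0.2], [[0, 0, -0.4], [0, 0, 0], 0.2], [[0, 0, 0], [0, 0, 0], 0.13]])

```text
time: 41.6
eef_pos: [0.593, 0.2743, 0.1501]
ee_rot: [179.4, 0.4, 139.6]
wrist_force: [0.7, 0.1, 0.6]
finger_gap: 0.0398
grasp_force: 0.0
```

Run:
```python
from h import *
plan(.481,.436,.04,31);plan(.481,.436,.04,211)
```

```text
t=41.6 turn [ 0.025 -0.01   3.62 ] shift [-0.127 -1.962  1.101] gap 40
t=41.6 turn [ 0.009  0.023 -2.38 ] shift [0.127 1.962 1.101] gap 40
```

Request:
servo_tool(motion=[[[0, 0, 0], [0, 0, -0.24], 0.13], [[0, 0, 0], [0, 0, -0.24], 0.13], [[0, 0, 0], [0, 0, -0.24], 0.13], [[0, 0, 0], [0, 0, -0.24], 0.13], [[0, 0, 0], [0, 0, -0.24], 0.13], [[0, 0, 0], [0, 0, -0.24], 0.13], [[0, 0, 0], [0, 0, -0.24], 0.13], [[0, 0, 0], [0, 0, -0.24], 0.13], [[0, 0, 0], [0, 0, -0.24], 0.13], [[0, 0, 0], [0, 0, -0.22], 0.13]])

```text
time: 42.6
eef_pos: [0.5893, 0.2727, 0.1432]
ee_rot: [-179.9, 0.1, -148.7]
wrist_force: [0.3, -0.0, -0.3]
finger_gap: 0.0397
grasp_force: 0.0
```

Request:
servo_tool(motion=[[[0.02, 0.4, 0], [0, 0, 0], 0.13], [[0.02, 0.4, 0], [0, 0, 0], 0.13], [[0.02, 0.4, 0], [0, 0, 0], 0.13], [[0.03, 0.4, 0], [0, 0, 0], 0.13], [[0.03, 0.36, 0.2], [0, 0, 0], 0.13], [[0, 0, 0.4], [0, 0, 0], 0.13], [[0, 0, 0.4], [0, 0, 0], 0.13], [[0, 0, 0], [0, 0, 0], 0.13]])

```text
time: 43.4
eef_pos: [0.4749, 0.4321, 0.0379]
ee_rot: [-179.8, -0.4, -149.0]
wrist_force: [0.1, 0.2, 0.2]
finger_gap: 0.04
grasp_force: 0.0
```

Run:
```python
from h import *
plan(.481,.436,.006,211)
```

```text
t=43.4 turn [-0.006 -0.014  0.002] shift [-0.072  0.002  0.319] gap 40
```

Request:
servo_tool(motion=[[[-0.07, 0, 0.1], [0, -0.01, 0], 0.13], [[0, 0, 0.1], [0, 0, 0], 0.13], [[0, 0, 0.1], [0, 0, 0], 0.13], [[0, 0, 0], [0, 0, 0], 0.13], [[0, 0, 0], [0, 0, 0], 1], [[0, 0, 0], [0, 0, 0], 1], [[0, 0, 0], [0, 0, 0], 1], [[0, 0, 0], [0, 0, 0], 1], [[0, 0, 0], [0, 0, 0], 1]])

```text
time: 44.3
eef_pos: [0.4843, 0.438, 0.0125]
ee_rot: [-179.9, 0.4, -149.0]
wrist_force: [-0.3, 0.5, 1.0]
finger_gap: 0.002
grasp_force: 0.7
```

Request:
servo_tool(motion=[[[0, 0, -0.1], [0, 0, 0], 1], [[0, 0, -0.3], [0, 0, 0], 1], [[0, 0, -0.4], [0, 0, 0], 1], [[0, 0, -0.4], [0, 0, 0], 1], [[0, 0, 0], [0, 0, 0.24], 1], [[0, 0, 0], [0, 0, 0.24], 1], [[0, 0, 0], [0, 0, 0.24], 1], [[0, 0, 0], [0, 0, 0.24], 1]])

```text
time: 45.1
eef_pos: [0.4835, 0.4378, 0.1333]
ee_rot: [179.9, 0.4, -178.1]
wrist_force: [-0.3, -0.7, 0.6]
finger_gap: 0.0005
grasp_force: 0.0
```

Run:
```python
from h import *
exec(open('/dev/stdin').read()) if 0 else None
s=snap('scene','s11.png');im=s[:,:,::-1].copy();h=cv2.cvtColor(im,cv2.COLOR_BGR2HSV);H,S,V=cv2.split(h)
m=((S>25)&(V>120)&(H<30)).astype(np.uint8); k=np.zeros_like(m);k[225:290,390:485]=m[225:290,390:485]
c=cv2.convexHull(max(cv2.findContours(k,0,2)[0],key=cv2.contourArea))
print(cv2.minEnclosingCircle(np.array([onz('scene',*p[0],.045)[:2] for p in c],np.float32)))
print(arm.sense()['ee_rot'],arm.sense()['finger_gap']);plan(.594,.275,.05,182)
t=snap('top','t11.png')
c=np.vstack([cv2.resize(t[140:300,150:390],None,fx=2.3,fy=2),cv2.resize(s[170:310,250:530],(552,276))]);cv2.imwrite('pics/crop9.png',c[:600,:,::-1])
```

```text
((0.5945911407470703, 0.27548643946647644), 0.07125411927700043)
[ 179.89796317    0.36763678 -178.51529047] -3.300375815530729e-05
t=45.1 turn [ 0.003  0.012 -0.017] shift [-1.048 -1.666  0.831] gap -0
```

View pics/crop9.png

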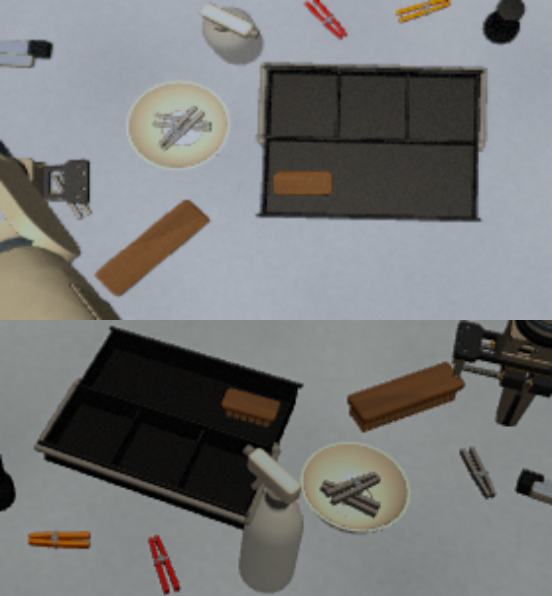

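Two pegs are in the dish and the nail brush is in the bay. Peg3 at scene (492,247) was missed because the fingers closed just above it. I'll check its position and go lower.

Run:
```python
from h import *
im=cv2.imread('pics/s11.png');g=cv2.cvtColor(im,cv2.COLOR_BGR2GRAY).astype(int)
r=g[230:264,480:504]; m=(abs(r-np.median(r))>25).astype(np.uint8)
c=max(cv2.findContours(m,0,2)[0],key=cv2.contourArea)
R=cv2.minAreaRect(np.array([onz('scene',p[0][0]+480,p[0][1]+230,.008)[:2] for p in c],np.float32)); print(R)
plan(*R[0],.04,211)
```

```text
((0.48264846205711365, 0.43680673837661743), (0.0901884213089943, 0.026456564664840698), 31.27468490600586)
t=45.2 turn [-0.     0.013 -0.963] shift [ 0.013 -0.004  0.93 ] gap 0
```

Request:
servo_tool(motion=[[[0, 0, 0], [0, 0.01, -0.24], 0.13], [[0, 0, 0], [0, 0, -0.24], 0.13], [[0, 0, 0], [0, 0, -0.24], 0.13], [[0, 0, 0], [0, 0, -0.24], 0.13], [[0.01, 0, 0.4], [0, 0, 0], 0.13], [[0, 0, 0.4], [0, 0, 0], 0.13], [[0, 0, 0.2], [0, 0, 0], 0.13], [[0, 0, 0.1], [0, 0, 0], 0.13], [[0, 0, 0.1], [0, 0, 0], 0.13], [[0, 0, 0], [0, 0, 0], 0.13]])

```text
time: 46.2
eef_pos: [0.4826, 0.4373, 0.0119]
ee_rot: [180.0, 0.0, -148.9]
wrist_force: [-0.9, 1.0, 0.2]
finger_gap: 0.0398
grasp_force: 0.0
```

Request:
servo_tool(motion=[[[0, 0, 0.05], [0, 0, 0], 0.13], [[0, 0, 0], [0, 0, 0], 0.13]])

```text
time: 46.4
eef_pos: [0.483, 0.4376, 0.0078]
ee_rot: [180.0, 0.1, -149.0]
wrist_force: [0.2, -1.1, 0.3]
finger_gap: 0.0403
grasp_force: 0.0
```

Request:
servo_tool(motion=[[[0, 0, 0.04], [0, 0, 0], 0.13], [[0, 0, 0], [0, 0, 0], 0.13], [[0, 0, 0], [0, 0, 0], 1], [[0, 0, 0], [0, 0, 0], 1], [[0, 0, 0], [0, 0, 0], 1], [[0, 0, 0], [0, 0, 0], 1], [[0, 0, 0], [0, 0, 0], 1]])

```text
time: 47.1
eef_pos: [0.4828, 0.4374, 0.0034]
ee_rot: [180.0, 0.1, -149.0]
wrist_force: [-0.1, -1.0, 1.2]
finger_gap: 0.0217
grasp_force: 30.0
```

Request:
servo_tool(motion=[[[0, 0, -0.1], [0, 0, 0], 1], [[0, 0, -0.3], [0, 0, 0], 1], [[0, 0, -0.4], [0, 0, 0], 1], [[0, 0, -0.4], [0, 0, 0], 1], [[0, 0, -0.3], [0, 0, 0.24], 1], [[0, 0, 0], [0, 0, 0.24], 1], [[0, 0, 0], [0, 0, 0.24], 1], [[0, 0, 0], [0, 0, 0.24], 1], [[0, 0, 0], [0, 0, 0], 1]])

```text
time: 48.0
eef_pos: [0.4826, 0.4372, 0.154]
ee_rot: [179.9, 0.1, -177.9]
wrist_force: [-0.5, 0.5, 0.3]
finger_gap: 0.0216
grasp_force: 30.0
```

Run:
```python
from h import *
plan(.590,.277,.045,182)
```

```text
t=48.0 turn [0.002 0.002 0.003] shift [-1.017 -1.639  1.09 ] gap 22
```

Request:
servo_tool(motion=[[[-0.2, -0.33, 0], [0, 0, 0], 1], [[-0.2, -0.33, 0], [0, 0, 0], 1], [[-0.2, -0.33, 0], [0, 0, 0], 1], [[-0.2, -0.33, 0], [0, 0, 0], 1], [[-0.2, -0.32, 0], [0, 0, 0], 1], [[0, 0, 0.3], [0, 0, 0], 1], [[0, 0, 0.4], [0, 0, 0], 1], [[0, 0, 0.35], [0, 0, 0], 1], [[0, 0, 0], [0, 0, 0], 1]])

```text
time: 48.9
eef_pos: [0.5863, 0.2759, 0.0443]
ee_rot: [-179.9, -0.3, -177.6]
wrist_force: [-0.3, 0.5, -1.1]
finger_gap: 0.0214
grasp_force: 30.0
```

Request:
servo_tool(motion=[[[0, 0, 0], [0, 0, 0], 0.2], [[0, 0, 0], [0, 0, 0], 0.2], [[0, 0, 0], [0, 0, 0], 0.2], [[0, 0, -0.2], [0, 0, 0], 0.2], [[0, 0, -0.4], [0, 0, 0], 0.2], [[0, 0, -0.4], [0, 0, 0], 0.2], [[0, 0, -0.2], [0, 0, 0], -0.6]])

```text
time: 49.6
eef_pos: [0.5906, 0.2781, 0.1735]
ee_rot: [179.8, 0.4, -177.8]
wrist_force: [0.2, -0.2, 0.6]
finger_gap: 0.0426
grasp_force: 0.0
```

Run:
```python
from h import *
t=snap('top','t12.png');h=cv2.cvtColor(t,cv2.COLOR_RGB2HSV);H,S,V=cv2.split(h)
s=snap('scene','s12.png');hs=cv2.cvtColor(s,cv2.COLOR_RGB2HSV)
def blob(cam,h,roi,z):
    H,S,V=cv2.split(h);mask=(H<20)&(S>90)
    x0,y0,x1,y1=roi; m=np.zeros(mask.shape,np.uint8); m[y0:y1,x0:x1]=mask[y0:y1,x0:x1]
    c=max(cv2.findContours(m,0,2)[0],key=cv2.contourArea)
    r=cv2.minAreaRect(np.array([onz(cam,*p[0],z)[:2] for p in c],np.float32)); print(np.round(r[0],3),np.round(r[1],3),round(r[2],1))
blob('top',h,(170,225,255,300),.042)
c=np.vstack([cv2.resize(t[140:300,150:390],None,fx=2.3,fy=2),cv2.resize(s[170:310,250:530],(552,276))]);cv2.imwrite('pics/crop10.png',c[:600,:,::-1])
plan(.391,.309,.1,224)
plan(.391,.309,.1,134)
```

```text
[0.318 0.183] [0. 0.] 0.0
t=49.7 turn [ 0.002  0.018 -1.392] shift [1.227 1.611 0.734] gap 51
t=49.7 turn [0.014 0.011 1.608] shift [ 1.611 -1.227  0.734] gap 51
```

View pics/crop10.png

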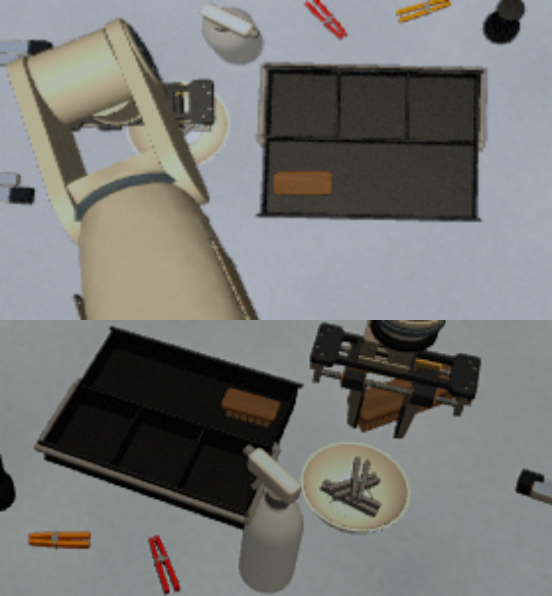

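All three pegs are in the dish. Last item is the sweep brush, which I'll measure from the previous unobstructed frame.

Run:
```python
from h import *
for f in ('t8','t11'):
    h=cv2.cvtColor(cv2.imread(f'pics/{f}.png'),cv2.COLOR_BGR2HSV);H,S,V=cv2.split(h);mask=(H<20)&(S>90)
    m=np.zeros(mask.shape,np.uint8); m[236:300,188:250]=mask[236:300,188:250]
    c=max(cv2.findContours(m,0,2)[0],key=cv2.contourArea)
    r=cv2.minAreaRect(np.array([onz('top',*p[0],.044)[:2] for p in c],np.float32)); print(r)
plan(.391,.308,.1,134)
```

```text
((0.3916068971157074, 0.3079831004142761), (0.05007797107100487, 0.1773279905319214), 43.59303283691406)
((0.3916682302951813, 0.3079186677932739), (0.05007797107100487, 0.17715007066726685), 43.59303283691406)
t=49.7 turn [0.014 0.011 1.608] shift [ 1.603 -1.234  0.734] gap 51
```

Request:
servo_tool(motion=[[[0, 0, 0], [0.01, 0.01, 0.25], -0.65], [[0, 0, 0], [0, 0, 0.25], -0.65], [[0, 0, 0], [0, 0, 0.25], -0.65], [[0, 0, 0], [0, 0, 0.25], -0.65], [[0, 0, 0], [0, 0, 0.25], -0.65], [[0, 0, 0], [0, 0, 0.25], -0.65], [[0, 0, 0], [0, 0, 0.1], -0.65]])

```text
time: 50.4
eef_pos: [0.5883, 0.277, 0.1675]
ee_rot: [-179.6, -0.0, 134.0]
wrist_force: [-0.2, 0.1, 0.6]
finger_gap: 0.0758
grasp_force: 0.0
```

Request:
servo_tool(motion=[[[0.32, -0.25, 0], [0, 0, 0], -0.65], [[0.32, -0.25, 0], [0, 0, 0], -0.65], [[0.32, -0.25, 0], [0, 0, 0], -0.65], [[0.32, -0.25, 0], [0, 0, 0], -0.65], [[0.33, -0.23, 0.3], [0, 0, 0], -0.65], [[0, 0, 0.4], [0, 0, 0], -0.65], [[0, 0, 0], [0, 0, 0], -0.65]])

```text
time: 51.1
eef_pos: [0.3845, 0.3045, 0.0956]
ee_rot: [-179.2, -0.1, 134.3]
wrist_force: [0.4, -0.4, -0.2]
finger_gap: 0.0757
grasp_force: 0.0
```

Run:
```python
from h import *
plan(.391,.308,.014,134)
```

```text
t=51.1 turn [-0.026 -0.002  0.01 ] shift [-0.02   0.071  0.816] gap 76
```

Request:
servo_tool(motion=[[[-0.02, 0.07, 0.2], [-0.03, 0, 0], -0.65], [[0, 0, 0.25], [0, 0, 0], -0.65], [[0, 0, 0.25], [0, 0, 0], -0.65], [[0, 0, 0.1], [0, 0, 0], -0.65], [[0, 0, 0], [0, 0, 0], -0.65], [[0, 0, 0], [0, 0, 0], 1], [[0, 0, 0], [0, 0, 0], 1], [[0, 0, 0], [0, 0, 0], 1], [[0, 0, 0], [0, 0, 0], 1], [[0, 0, 0], [0, 0, 0], 1]])

```text
time: 52.1
eef_pos: [0.3953, 0.3105, 0.02]
ee_rot: [179.4, -0.0, 134.2]
wrist_force: [-0.3, -2.1, 7.9]
finger_gap: 0.0519
grasp_force: 30.0
```

Request:
servo_tool(motion=[[[0, 0, -0.1], [0, 0, 0], 1], [[0, 0, -0.3], [0, 0, 0], 1], [[0, 0, -0.4], [0, 0, 0], 1], [[0, 0, -0.4], [0, 0, 0], 1], [[0, 0, 0], [0, 0, 0.25], 1], [[0, 0, 0], [0, 0, 0.25], 1], [[0, 0, 0], [0, 0, 0.25], 1], [[0, 0, 0], [0, 0, 0.25], 1], [[0, 0, 0], [0, 0, 0.25], 1], [[0, 0, 0], [0, 0, 0.22], 1]])

```text
time: 53.1
eef_pos: [0.394, 0.3095, 0.1398]
ee_rot: [179.6, -0.4, 89.8]
wrist_force: [0.5, -0.3, -2.7]
finger_gap: 0.0517
grasp_force: 30.0
```

Run:
```python
from h import *
plan(.497,-.052,.14,90);plan(.497,-.052,.02,90)
```

```text
t=53.1 turn [ 0.013 -0.014 -0.006] shift [-3.615e+00  1.030e+00 -2.000e-03] gap 52
t=53.1 turn [ 0.013 -0.014 -0.006] shift [-3.615  1.03   1.198] gap 52
```

Request:
servo_tool(motion=[[[-0.4, 0.1, 0], [0.01, -0.01, 0], 1], [[-0.4, 0.12, 0], [0, 0, 0], 1], [[-0.4, 0.12, 0], [0, 0, 0], 1], [[-0.4, 0.12, 0], [0, 0, 0], 1], [[-0.4, 0.12, 0], [0, 0, 0], 1], [[-0.4, 0.12, 0], [0, 0, 0], 1], [[-0.4, 0.12, 0], [0, 0, 0], 1], [[-0.4, 0.12, 0], [0, 0, 0], 1], [[-0.4, 0.09, 0], [0, 0, 0], 1], [[0, 0, 0], [0, 0, 0], 1]])

```text
time: 54.1
eef_pos: [0.499, -0.0543, 0.1394]
ee_rot: [179.8, -0.0, 89.9]
wrist_force: [0.5, 0.5, -0.7]
finger_gap: 0.0516
grasp_force: 30.0
```

Run:
```python
from h import *
plan(.498,-.054,.026,90)
s=snap('scene','s13.png')
```

```text
t=54.1 turn [ 0.006 -0.001 -0.003] shift [ 0.003 -0.01   1.134] gap 52
```

Request:
servo_tool(motion=[[[0, 0, 0.3], [0, 0, 0], 1], [[0, 0, 0.3], [0, 0, 0], 1], [[0, 0, 0.25], [0, 0, 0], 1], [[0, 0, 0.15], [0, 0, 0], 1], [[0, 0, 0.12], [0, 0, 0], 1], [[0, 0, 0], [0, 0, 0], 1]])

```text
time: 54.75
eef_pos: [0.4969, -0.0493, 0.0256]
ee_rot: [-180.0, -0.1, 90.2]
wrist_force: [0.1, -0.1, -1.0]
finger_gap: 0.0519
grasp_force: 30.0
```

Request:
servo_tool(motion=[[[0, 0, 0], [0, 0, 0], -0.5], [[0, 0, 0], [0, 0, 0], -0.5], [[0, 0, 0], [0, 0, 0], -0.5], [[0, 0, -0.2], [0, 0, 0], -0.5], [[0, 0, -0.4], [0, 0, 0], -0.5], [[0, 0, -0.4], [0, 0, 0], -0.5], [[0, -0.3, -0.4], [0, 0, 0], -0.5], [[0, -0.4, 0], [0, 0, 0], -0.5], [[0, -0.4, 0], [0, 0, 0], -0.5], [[0, -0.3, 0], [0, 0, 0], -0.5]])

```text
time: 55.75
eef_pos: [0.3556, -0.0506, 0.1668]
ee_rot: [179.9, -0.1, 90.1]
wrist_force: [0.9, -0.8, 0.2]
finger_gap: 0.0688
grasp_force: 0.0
```

Run:
```python
from h import *
t=snap('top','t14.png');s=snap('scene','s14.png')
c=np.vstack([cv2.resize(t[120:290,150:540],(780,300)),cv2.resize(s[60:310,130:530],(780,300))]);cv2.imwrite('pics/crop11.png',c[:600,:,::-1])
```

View pics/crop11.png

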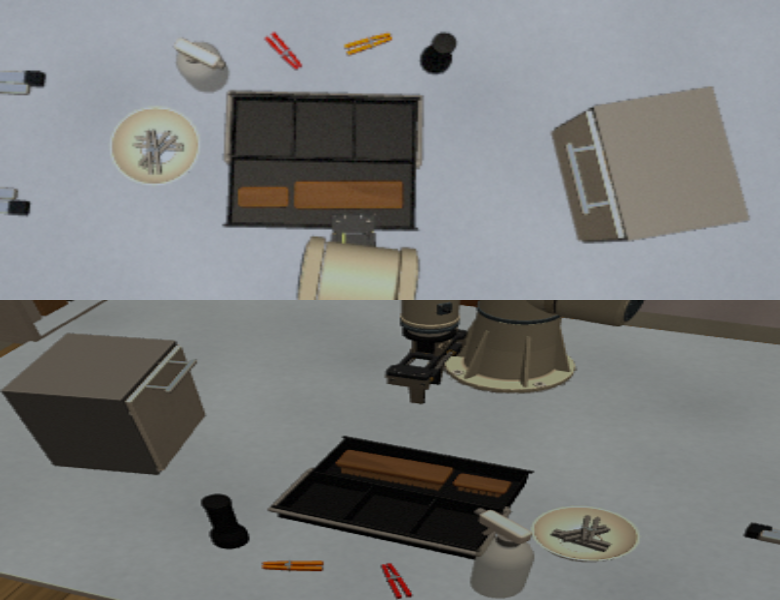

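Both brushes lie flat in the long bay, all three pegs are in the dish, the bin is shut, and the spray bottle and torch haven't moved. I'll compare the bin with its first image as a last check, then hand in.

Run:
```python
from h import *
a=cv2.imread('pics/top0.png')[165:265,420:530].astype(int);b=cv2.imread('pics/t14.png')[165:265,420:530].astype(int)
a2=cv2.imread('pics/scene0.png')[80:210,125:245].astype(int);b2=cv2.imread('pics/s14.png')[80:210,125:245].astype(int)
n=((abs(a-b).max(2)>40).sum(),(abs(a2-b2).max(2)>40).sum()); print(n)
if max(n)<40: print(arm.finish_job())
```

```text
(np.int64(0), np.int64(0))
the job is handed in; nothing more can be done
None
```

The job is done and handed in at about 56 s of robot time: bottle and carton in the shut bin, three pegs in the dish, both brushes flat in the long bay, and the spray bottle and torch untouched; the hand-in gave no verdict.

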